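# Cull the misshapen plywood facets and make up the set

### The job

Four plywood facets lie on the sloping inspection board; two are misshapen, one with a broken-off shoulder and one cut too short. Take those two off the board and leave them in the open blue tin, and fill the two empty bays with the two sound spares from the white foam plate, each lying flat in the middle of its bay with its base against the ledge and its peak up the slope like the others. Leave the two sound facets on the board where they are and do not disturb anything else.

Things in the scene. Friction and masses are not known exactly. Their poses are not given: they have to be found in the camera images.
- stand: Fixed stand: grey board, 360 mm wide (y), sloping at 30 degrees, rising to +x; surface 75 mm above the table along the bays' middles, normal (-0.5, 0, 0.866) in this frame. A ledge along the lower edge stands 8 mm proud, its stop face 30 mm down the slope from the bay points. Origin on the table under the bays' middles; x away from the robot, y left, z up.
- batten (a point): Middle of the light batten, an aluminium bar fixed to the stand above the board: 32 (x) x 360 (y) x 25 mm, front at x = 0 and underside at z = 236 mm of the stand, on posts at y = +-183 mm. A hand coming straight down on the bays hits it: come in square to the board, from the robot's side.
- facet_a: Sound piece in one of the four bays, base on the ledge, peak up the slope. House-shaped plywood, 12 mm thick, 30 g: base 44 mm wide, parallel sides 42 mm long, then slanting edges to a central peak. Origin on the underside, mid-width, 30 mm from the base; x from base (-30 mm) to peak (+32), sides end at +12; y across (sides at +-22); z out of the face (top at +12).
- facet_b: Second sound piece on the board, same as facet_a.
- facet_chipped: Odd piece: one shoulder and the peak broken off along a slanting line. Its +y side is 42 mm long as on a sound piece, its -y side only 20 mm (ends at x = -10 mm), top at x = +22 mm. Origin on the underside, 30 mm from the base; axes as facet_a. 12 mm thick, 30 g. Starts in one of the four bays.
- facet_short: Odd piece: cut short, same house outline but only 40 mm from base to peak; its sides are 20 mm long (they end at x = -10 mm), peak at x = +10 mm. Origin on the underside, 30 mm from the base; axes as facet_a. 12 mm thick, 30 g. Starts in one of the four bays.
- spare_c: Sound spare, starts lying flat on the foam pad, peak roughly away from the robot. Shape, origin and axes the same as facet_a.
- spare_d: Second sound spare on the foam pad, same as spare_c.
- spare_c_peak (a point): The peak of spare_c, at x = +32 mm, mid thickness.
- spare_d_peak (a point): The peak of spare_d, at x = +32 mm, mid thickness.
- tin: Blue steel tin for the rejects, fixed, lid standing open on its far (+x) side. Outside 122 x 173 mm, rim 74 mm high; inside 104 mm in x (-53 to +51 mm) by 164 mm in y (-82 to +82 mm), floor 2 mm above the table. Origin under its middle, on the table. It stands left or right of the stand.
- tin_lid (a joint): Hinge of the tin's lid along its rear top edge: 0 shut, about 1.8 rad fully open, leaning back (starts open; leave it so).
- pad: White foam plate, fixed, 134 (x) x 201 (y) x 18 mm, flat on the table on the other side of the stand; the spares lie side by side on it, about 96 mm apart in y. Origin under its middle.
- bay_1 (a point): Bay 1 of 4, counted from the left: the point on the board's surface, 30 mm up the slope from the ledge and midway between the white bay lines, where the origin of a piece in that bay lies. Bays are 90 mm apart in y.
- bay_2 (a point): Bay 2 of 4, counted from the left: the point on the board's surface, 30 mm up the slope from the ledge and midway between the white bay lines, where the origin of a piece in that bay lies. Bays are 90 mm apart in y.
- bay_3 (a point): Bay 3 of 4, counted from the left: the point on the board's surface, 30 mm up the slope from the ledge and midway between the white bay lines, where the origin of a piece in that bay lies. Bays are 90 mm apart in y.
- bay_4 (a point): Bay 4 of 4, counted from the left: the point on the board's surface, 30 mm up the slope from the ledge and midway between the white bay lines, where the origin of a piece in that bay lies. Bays are 90 mm apart in y.
- glue_bottle: Bystander: white glue bottle with red cap, about 58 x 59 x 176 mm, standing. Origin under its middle.
- cell_small: Bystander: small closed plywood polyhedron, about 71 x 80 x 67 mm. Origin under its middle.
- sanding_block: Bystander: brown sanding block, 61 x 100 x 31 mm, lying. Origin under its middle.
- brush: Bystander: paint brush with red handle, 38 x 200 x 12 mm, lying. Origin under its middle.
- masking_tape: Bystander: roll of tan tape lying flat, 104 mm across, 25 mm high. Origin under its middle.
- wood_block: Bystander: brown wood offcut, 45 x 70 x 32 mm. Origin under its middle.
- pencil: Bystander: red pencil, 9 x 164 x 8 mm, lying near the table's edge. Origin under its middle.

How it is judged:
At the end, for the whole second after the job is handed in: Both odd facets lie released and at rest in the tin, below its rim. Each spare lies released and at rest in a bay: origin within 16 mm of the bay point, within 5 deg of the board's slope, within 11 deg of square, peak up. The two sound facets are within 15 mm of their start (x of facet_chipped in the frame of tin between -0.055 and 0.053 m and y of facet_chipped in the frame of tin between -0.084 and 0.084 m and z of facet_chipped in the frame of tin between -0.003 and 0.062 m and linear speed of each of facet_chipped, facet_short, spare_c, spare_d, facet_a, facet_b below 0.02 m/s and contact force between each of facet_chipped, facet_short, spare_c, spare_d and the fingers below 0.05 N and x of facet_short in the frame of tin between -0.055 and 0.053 m and y of facet_short in the frame of tin between -0.084 and 0.084 m and z of facet_short in the frame of tin between -0.003 and 0.062 m and (distance between spare_c and bay_1 below 0.016 m or distance between spare_c and bay_2 below 0.016 m or distance between spare_c and bay_3 below 0.016 m or distance between spare_c and bay_4 below 0.016 m) and angle between the z axis of spare_c and the z axis of stand, either way round between 0.44 and 0.61 rad and angle between the y axis of each of spare_c, spare_d and the y axis of stand, either way round below 0.2 rad and z of each of spare_c_peak, spare_d_peak in the frame of stand above 0.085 m and (distance between spare_d and bay_1 below 0.016 m or distance between spare_d and bay_2 below 0.016 m or distance between spare_d and bay_3 below 0.016 m or distance between spare_d and bay_4 below 0.016 m) and angle between the z axis of spare_d and the z axis of stand, either way round between 0.44 and 0.61 rad and distance of each of facet_a, facet_b from where it was at the start of the episode below 0.015 m); the robot touches nothing.
It fails at once if a sound facet on the board is shifted by more than 25 mm (distance of any of facet_a, facet_b from where it was at the start of the episode above 0.025 m).
It fails at once if a bystander is shifted by more than 30 mm (distance of any of glue_bottle, cell_small, sanding_block, brush, masking_tape, wood_block, pencil from where it was at the start of the episode above 0.03 m).
It fails at once if the tin's lid is swung towards shut, below 1.2 rad (value of joint tin_lid below 1.2 rad).
It also fails if it takes over 72 s, if anything falls off the work surface, if the arm or the gripper's body presses on something with over 40 N, if the wrist force passes 120 N, or if a joint passes its speed limit or range.

### The arm

A 6-joint arm with a two-finger parallel gripper is mounted at the origin on a cart in front of the work surface, level with it; the furniture and walls round the work are solid. World frame = base frame: x ahead of the robot, y to its left, z up, the work surface at z = 0. Lengths are in m, angles in rad, forces in N, time in s.
With the tool pointing down it reaches from about 0.375 to 0.9 m from the base axis. Payload 3.1 kg.
Tool frame: the origin (TCP) lies on the centre line of the jaws, within the pads' length; the fingertips stand 19 mm ahead of it and the grasp point (between the pads) is the TCP; y points along the fingers, x is the direction in which the jaws open and shut, and the axes are right-handed (so a half turn about y gives the same grasp; the last joint's range is limited). The gripper opens to 85 mm and grips with 20 to 120 N. Pads are 22 mm wide; open, the fingers measure 114 mm over their backs; the gripper's body (76 mm by 85 mm) begins 54 mm behind the grasp point. The pads swing forward as they close: fully open they stand 13 mm farther back than shut.
Start: joints at [-1.488, 0.527, 1.433, -0, 1.181, -0.178], TCP at [0.162, -0.604, 0.25] pointing down, gripper open.
Joint ranges: [-3.08, 3.08], [-0.75, 2.2], [0.22, 2.44], [-1.43, 4.57], [0, 2.65], [-2.85, 2.85]. Speed limits (rad/s): [2.79, 2.79, 3.14, 3.14, 3.14, 3.14].

### API

Orientations are given as a unit quaternion [x, y, z, w].
In Python, from station import * gives the robot as it stands.
- The arm moves only by the tool step_arm, never from a script. Its argument "moves" is a list of rows, each a list of 7 numbers: the turn, a rotation vector about the tool's x, y, z in rad, then the shift along the tool's x, y, z in cm, then the closure, from -1 (fully open) to 1 (shut). A call has 1 to 12 rows; each row is the pose to reach, as a shift and turn from the pose measured when the call began, along the tool's axes at that moment; what a row does not reach only later rows make up. A row lasts 1/8 s, in which the tool goes at most 62.5 mm and 10.7 degrees, less where a joint would pass 70% of its speed; a pose out of reach is approached as far as the arm can. A call with a gripper value outside its range is refused whole. The fingers move at their own pace and stop on an object; "grip_force" is the grip in N (left out, the last holds). Time passes only in rows, so rows that repeat a pose let the fingers close. It gives the time, the measured TCP pose, the force and the opening at its end, in the units of the state.
- sense(): the state, without advancing time (a new reading comes with each control period).
- snapshot(name): name is "scene" or "top" or "wrist"; returns a dict with "frame" (420x560x3 uint8, red, green, blue), "z_map" (420x560 float32, m along the optical axis (not along the pixel's ray), 0 where there is no reading), "vfov" (degrees; the focal length in pixels is half the picture's height over the tangent of half this angle, whatever the lens; pixels are square), "cx", "cy" (the principal point, pixels), "xyz" and "orientation" of the camera in the world. Camera axes: x right, y down, z forward; pixel columns grow to the right and rows downward; lengths in m; the calibration is good to about 2 mm. A picture is of the moment at which its call begins.
- sign_off(): hands the job in, once; it reports no verdict.
The state is a dict: "t": time; "q": joint angles; "qd": joint speeds; "tau": joint torques, N m; "tcp_pos": TCP position; "tool_rot": TCP orientation; "force": force on the tool from outside, world axes, zero at the start; "ft_torque": the same for the moment, N m; "finger_gap": opening from 0.0 (shut) to 1.0 (fully open).
Only numpy, scipy, OpenCV 4.12 (cv2) and the standard library are available. Lean on these libraries where they do the work, as an engineer would, in place of code of your own. Each camera call takes 0.05 s, during which the arm holds its last target.

## Working session

There is one attempt and no reset: what is moved stays moved. The work goes in short steps, Python scripts to look and compute and a tool call to move; the robot and the scene stay as the last step left them, time stands still between calls to the robot, and variables do not carry over. Pictures are saved under pics/ and viewed, and the job is handed in when it is done.

Besides the shell and the picture viewer there is one more tool, called after "Call:" as name(argument=value, ...) on one line, values as JSON. step_arm: Moves the arm, as the interface text tells. Its arguments: {"type":"object","properties":{"moves":{"type":"array","items":{"type":"array","items":{"type":"number"}}},"grip_force":{"type":"number"}},"required":["moves"]}

```bash
mkdir -p pics; cat > h.py <<'E'
from station import *
import numpy as np, cv2
from scipy.spatial.transform import Rotation as R
def snap(n,save):
    s=snapshot(n); cv2.imwrite('pics/'+save+'.png',s['frame'][:,:,::-1]); np.savez('pics/'+save+'.npz',**{k:np.array(v) for k,v in s.items()}); return s
def load(save): return dict(np.load('pics/'+save+'.npz'))
def ray(s,u,v):
    f=s['frame'].shape[0]/2/np.tan(np.radians(float(s['vfov']))/2)
    d=np.stack([(np.asarray(u)-s['cx'])/f,(np.asarray(v)-s['cy'])/f,np.ones_like(np.asarray(u,float))],-1)
    return np.array(s['xyz']),R.from_quat(s['orientation']).apply(d)
def pz(s,u,v):
    o,d=ray(s,u,v); return o+d*s['z_map'][int(v),int(u)]
def plane(s,u,v,n,c):
    o,d=ray(s,u,v); n=np.array(n,float); return o+d*((c-o@n)/(d@n))[...,None]
E
python3 - <<'E'
from h import *
for n in ['scene','top','wrist']:
    s=snap(n,n+'0'); print(n,s['xyz'],s['orientation'],s['vfov'],s['cx'],s['cy'])
print(sense())
E
```

```text
scene [-0.47912933 -0.99592079  1.00230669] [ 0.80508375 -0.33730607  0.17789701 -0.45433184] 53.22935491516122 277.43491144510034 206.27675326416016
top [0.13259928 0.01390625 1.69284292] [ 0.7049307  -0.70130482  0.07339983 -0.07652924] 50.95963411173946 275.2173214704944 209.20068394813728
wrist [ 0.22881814 -0.58518978  0.37310106] [ 0.78581883 -0.60302901 -0.08431304  0.10833325] 63.02375252224568 282.99274965013285 212.68648849103948
{'t': 0.15, 'q': array([-1.48750872e+00,  5.28271903e-01,  1.43362043e+00, -4.81948475e-06,
        1.18136405e+00, -1.78510057e-01]), 'qd': array([-3.88469343e-04, -3.39320720e-03, -4.54139117e-03,  8.36120490e-05,
        5.48813513e-05, -5.53095831e-04]), 'tau': array([ 6.75252231e-04, -4.42744982e+01, -1.78275990e+01, -2.50658768e-04,
        5.63173438e-03, -7.48609921e-06]), 'tcp_pos': array([ 0.16173863, -0.60317834,  0.24954257]), 'tool_rot': array([-0.56055116,  0.43085599, -0.43006232,  0.56141956]), 'force': array([ 0.02576193, -0.79109524,  0.82458335]), 'ft_torque': array([ 0.03545362, -0.01375924,  0.04114836]), 'finger_gap': 0.9987332856980725}
```

View pics/scene0.png

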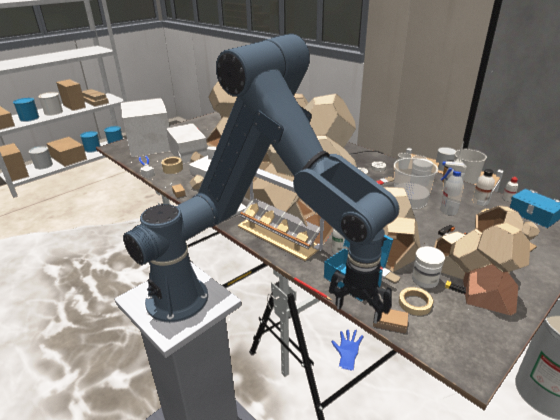

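View pics/top0.png

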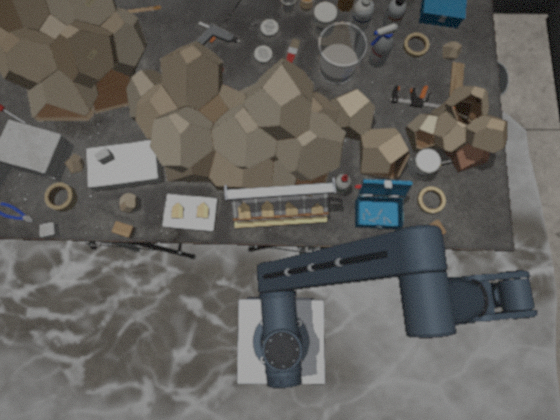

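View pics/wrist0.png

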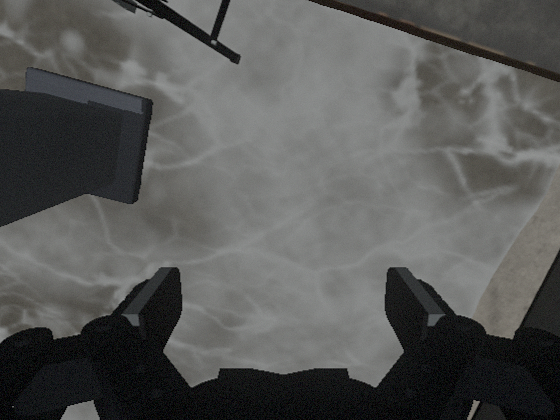

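Top view: pad at about (190,212), stand (280,210), tin (379,213), with four facets in the bays. Next step is a coarse measurement.

```bash
python3 - <<'E'
from h import *
s=load('top0')
im=s['frame'][130:270,130:470,::-1]
cv2.imwrite('pics/topcrop.png',cv2.resize(im,None,fx=2.35,fy=2.35,interpolation=cv2.INTER_CUBIC))
for n,u,v in [('pad',190,212),('spL',178,211),('spR',203,211),('padTL',167,196),('padBR',214,228),('ledgeL',235,225),('ledgeR',326,222),('battenL',226,191),('battenR',333,188),('tinC',379,213),('tinTL',360,201),('tinBR',400,226),('f1',245,213),('f2',268,212),('f3',292,212),('f4',317,211),('bottle',343,182),('cell',335,203),('lid',385,190)]:
    print(n,pz(s,u,v).round(3))
E
```

```text
pad [0.483 0.355 0.01 ]
spL [0.482 0.398 0.03 ]
spR [0.484 0.302 0.026]
padTL [0.545 0.447 0.018]
padBR [0.421 0.26  0.001]
ledgeL [0.431 0.178 0.014]
ledgeR [ 0.448 -0.177 -0.004]
battenL [0.504 0.187 0.259]
battenR [ 0.516 -0.173  0.257]
tinC [ 0.484 -0.384  0.003]
tinTL [ 0.532 -0.311  0.003]
tinBR [ 0.42  -0.444  0.071]
f1 [0.465 0.135 0.081]
f2 [0.467 0.049 0.09 ]
f3 [ 0.471 -0.041  0.077]
f4 [ 0.476 -0.135  0.072]
bottle [ 0.574 -0.227  0.128]
cell [ 0.525 -0.213 -0.004]
lid [ 0.547 -0.383  0.115]
```

View pics/topcrop.png

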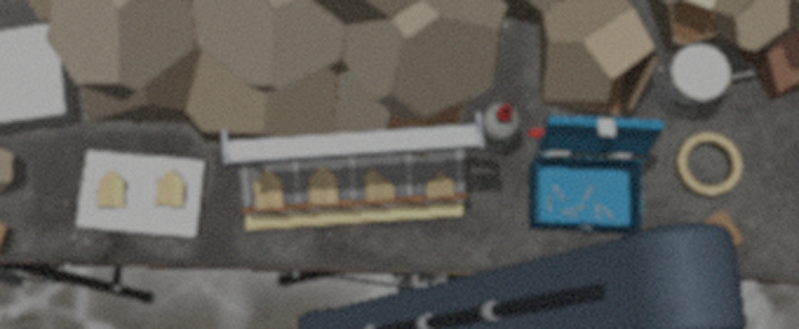

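```bash
python3 - <<'E'
from h import *
s=load('wrist0'); st=sense()
T=R.from_quat(st['tool_rot']); print(T.as_matrix().round(3))
C=R.from_quat(s['orientation'])
print('cam in tool',T.inv().apply(s['xyz']-st['tcp_pos']).round(4)); print((T.inv()*C).as_matrix().round(3))
E
```

```text
[[ 0.259 -0.     0.966]
 [-0.966  0.002  0.259]
 [-0.002 -1.     0.   ]]
cam in tool [-0.0002 -0.1235  0.0695]
[[ 1.    -0.    -0.   ]
 [ 0.    -0.272  0.962]
 [-0.    -0.962 -0.272]]
```

```bash
cat >> h.py <<'E'
def unit(a): a=np.array(a,float); return a/np.linalg.norm(a)
def rel(pos,ydir,xdir):
    """row (rotvec, shift cm) from the measured pose to the target; xdir gets orthogonalised to ydir"""
    st=sense(); T=R.from_quat(st['tool_rot']); y=unit(ydir); x=np.array(xdir,float); x=unit(x-y*(x@y))
    G=R.from_matrix(np.stack([x,y,np.cross(x,y)],1))
    print('turn',(T.inv()*G).as_rotvec().round(3),'deg',np.degrees((T.inv()*G).magnitude()).round(1),'shift cm',(100*T.inv().apply(np.array(pos)-st['tcp_pos'])).round(2), 'z/x axis tool world',T.as_matrix()[:,2].round(2))
E
python3 - <<'E'
from h import *
rel([.40,-.35,.32],[0,0,-1],[1,0,0])
E
```

```text
turn [-1.000e-03 -1.309e+00 -1.000e-03] deg 75.0 shift cm [-18.3   -7.01  29.57] z/x axis tool world [0.97 0.26 0.  ]
```

Call:
step_arm(moves=[[0,-0.18,0,-1,-4,2,-1],[0,-0.36,0,-4,-7,6,-1],[0,-0.54,0,-7,-7,11,-1],[0,-0.72,0,-10,-7,16,-1],[0,-0.9,0,-13,-7,21,-1],[0,-1.08,0,-16,-7,26,-1],[0,-1.25,0,-18.3,-7,29.6,-1],[0,-1.31,0,-18.3,-7,29.6,-1],[0,-1.31,0,-18.3,-7,29.6,-1]])

```text
t: 1.27
tcp_pos: [0.4006, -0.3492, 0.3198]
tool_rot: [-0.706, -0.0, 0.001, 0.708]
force: [-0.3, 1.0, -0.2]
finger_gap: 1.003
```

```bash
python3 - <<'E'
from h import *
print(sense()['q'].round(3))
rel([.36,0.0,.26],[.5,0,-.866],[0,1,0])
E
```

```text
[-9.280e-01  3.220e-01  1.577e+00  1.000e-03  1.244e+00 -9.300e-01]
turn [-0.413 -1.53  -0.409] deg 93.8 shift cm [-4.    6.05 34.92] z/x axis tool world [-0.  1.  0.]
```

Call:
step_arm(moves=[[-0.05,-0.17,-0.05,-1,1,4,-1],[-0.09,-0.34,-0.09,-1,2,8,-1],[-0.14,-0.51,-0.14,-2,3,12,-1],[-0.18,-0.68,-0.18,-2,4,16,-1],[-0.23,-0.85,-0.23,-3,4,20,-1],[-0.28,-1.02,-0.27,-3,5,24,-1],[-0.32,-1.19,-0.32,-4,5,28,-1],[-0.37,-1.36,-0.37,-4,6,32,-1],[-0.413,-1.53,-0.409,-4,6,35,-1],[-0.413,-1.53,-0.409,-4,6,35,-1],[-0.413,-1.53,-0.409,-4,6,35,-1]])

```text
t: 2.65
tcp_pos: [0.361, -0.0007, 0.2611]
tool_rot: [0.614, 0.611, -0.352, -0.354]
force: [-0.4, 0.1, -0.2]
finger_gap: 0.999
```

```bash
python3 - <<'E'
from h import *
print(sense()['q'].round(3),sense()['force'])
s=snap('wrist','w1'); print(s['xyz'])
E
```

```text
[-0.524  0.003  2.37   0.711  0.391 -2.703] [-0.42956458  0.07237749 -0.17285838]
[2.39675735e-01 1.79529390e-04 3.33426583e-01]
```

View pics/w1.png

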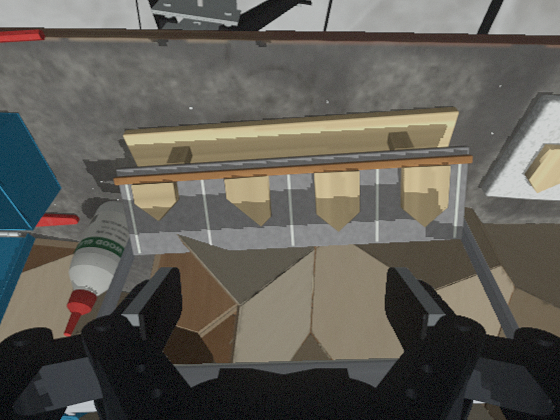

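Wrist view: bays 1–4 run right to left. Sound facets are at (425,195) and (337,200), chipped at (248,200), short at (155,200), and the ledge edge runs from (115,182) to (472,160). Next I measure these.

```bash
python3 - <<'E'
from h import *
s=load('w1')
im=s['frame'][100:260,100:480,::-1]
cv2.imwrite('pics/w1crop.png',cv2.resize(im,None,fx=2.1,fy=2.1,interpolation=cv2.INTER_CUBIC))
# board plane fit from depth patches
P=[]
for (u0,u1,v0,v1) in [(190,202,195,225),(275,287,190,225),(300,312,185,225),(365,374,190,225),(390,400,180,220),(215,222,190,225)]:
    for u in range(u0,u1,2):
        for v in range(v0,v1,2): P.append(pz(s,u,v))
P=np.array(P); c=P.mean(0); n=np.linalg.svd(P-c)[2][2]; n*=np.sign(n[2]); print('plane',c.round(4),n.round(4),'rms',((P-c)@n).std()*1e3)
print('ledge z on pts', [pz(s,u,v).round(3) for u,v in [(117,182),(300,171),(470,160)]])
print('batten',[pz(s,u,v).round(3) for u,v in [(300,365)]])
E
```

```text
plane [0.49   0.0136 0.0806] [0.6929 0.0312 0.7204] rms 11.24527687143055
ledge z on pts [array([ 0.47 , -0.172,  0.065]), array([0.456, 0.016, 0.066]), array([0.444, 0.18 , 0.066])]
batten [array([0.489, 0.011, 0.242])]
```

View pics/w1crop.png

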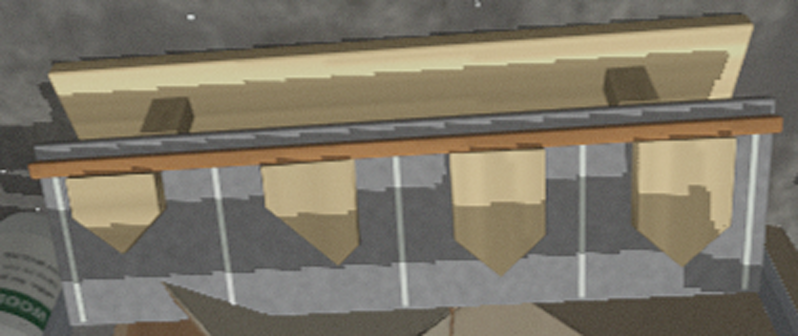

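```bash
cat > m1.py <<'E'
from h import *
s=load('w1'); f=s['frame'].astype(int)
hsv=cv2.cvtColor(s['frame'],cv2.COLOR_RGB2HSV)
m=(hsv[...,0]<14)&(hsv[...,1]>110)&(hsv[...,2]>90); m[:150]=0;m[195:]=0
us=[];vs=[]
for u in range(125,465,3):
    r=np.where(m[:,u])[0]
    if len(r): us.append(u);vs.append(r.max()+.5)
us=np.array(us,float);vs=np.array(vs)
p=np.polyfit(us,vs,1); k=abs(np.polyval(p,us)-vs)<1.2; p=np.polyfit(us[k],vs[k],1); print('ledge line',p,k.sum(),len(us))
L=plane(s,np.array([130.,295,460]),np.polyval(p,[130,295,460]),[0,0,1],.0669); print(L.round(4))
d=unit(L[2]-L[0]); yaw=np.arctan2(-d[0],d[1]); print('yaw deg',np.degrees(yaw))
ex=np.array([np.cos(yaw),np.sin(yaw),0]);ey=np.array([-np.sin(yaw),np.cos(yaw),0])
n=-.5*ex+.866*np.array([0,0,1.]); up=.866*ex+np.array([0,0,.5])
x0=(L@ex).mean()+.030   # stand x coordinate (along ex) of origin
B=x0*ex+np.array([0,0,.075])
# white lines: brightness peaks at rows
for name,(a,b) in {'r':((458,160+10),(456,225)),}.items(): pass
g=s['frame'].astype(float).mean(2)
for v in (190,200,210,220,230):
    row=g[v]-cv2.GaussianBlur(g[v:v+1],(0,0),5)[0]
    pk=[u for u in range(120,470) if row[u]>18 and row[u]==row[u-3:u+4].max()]
    W=[plane(s,np.array(float(u)),np.array(float(v)),n,B@n) for u in pk]
    print(v,[(u,round(float(w@ey)*1e3,1)) for u,w in zip(pk,W)])
np.savez('stand.npz',x0=x0,yaw=yaw)
print('x0',x0)
E
python3 m1.py
```

```text
ledge line [-8.97435897e-02  1.89102564e+02] 3 13
[[ 0.463  -0.1558  0.0669]
 [ 0.445   0.0107  0.0669]
 [ 0.4284  0.1646  0.0669]]
yaw deg 6.163899444138775
190 [(121, -221.5), (127, -215.1), (172, -167.1), (203, -134.6), (267, -68.4), (282, -53.0), (289, -45.9), (316, -18.6), (358, 23.3), (377, 42.1), (405, 69.6), (426, 90.1), (437, 100.7), (458, 120.9)]
200 [(129, -215.3), (135, -208.9), (174, -167.0), (204, -135.2), (230, -107.9), (264, -72.6), (290, -45.9), (377, 41.9), (439, 102.9), (457, 120.4)]
210 [(131, -215.6), (206, -134.8), (290, -46.8), (377, 41.7), (443, 107.1), (456, 119.8), (462, 125.7)]
220 [(133, -215.9), (207, -135.5), (291, -46.8), (375, 39.4), (396, 60.6), (455, 119.2)]
230 [(135, -216.2), (182, -164.5), (208, -136.2), (292, -46.7), (377, 41.2), (424, 88.7), (455, 119.6)]
x0 0.4735588474438823
```

```bash
python3 - <<'E'
from h import *
s=load('w1');h=cv2.cvtColor(s['frame'],cv2.COLOR_RGB2HSV)
for u in (130,210,400):
    for v in range(150,195,2): print(u,v,s['frame'][v,u],h[v,u]) if v>(168 if u<300 else 156) and v<(192 if u<300 else 176) else 0
E
```

```text
130 170 [137 135 137] [150   4 137]
130 172 [101 101 101] [  0   0 101]
130 174 [93 96 94] [70  8 96]
130 176 [63 46 30] [ 15 134  63]
130 178 [155 115  74] [ 15 133 155]
130 180 [161 120  78] [ 15 131 161]
130 182 [159 118  74] [ 16 136 159]
130 184 [133 128 124] [ 13  17 133]
130 186 [121 122 123] [105   4 123]
130 188 [126 128 130] [105   8 130]
130 190 [129 129 131] [120   4 131]
210 170 [81 74 68] [14 41 81]
210 172 [124  90  59] [ 14 134 124]
210 174 [155 116  77] [ 15 128 155]
210 176 [154 113  72] [ 15 136 154]
210 178 [161 117  75] [ 15 136 161]
210 180 [138 140 142] [105   7 142]
210 182 [138 138 137] [ 30   2 138]
210 184 [138 139 139] [ 90   2 139]
210 186 [136 135 137] [135   4 137]
210 188 [136 135 135] [  0   2 136]
210 190 [141 142 141] [ 60   2 142]
400 158 [82 72 69] [ 7 40 82]
400 160 [122  87  61] [ 13 127 122]
400 162 [155 115  74] [ 15 133 155]
400 164 [158 117  74] [ 15 136 158]
400 166 [169 127  84] [ 15 128 169]
400 168 [102  94  89] [ 12  33 102]
400 170 [95 92 90] [12 13 95]
400 172 [97 94 91] [15 16 97]
400 174 [97 95 90] [21 18 97]
```

```bash
sed -i 's/^m=(hsv.*$/m=(hsv[...,0]<20)\&(hsv[...,1]>110)\&(hsv[...,2]>100); m[:150]=0;m[195:]=0/; s/range(125,465,3)/[*range(183,222,2),*range(275,312,2),*range(364,398,2)]/' m1.py; python3 m1.py
```

```text
ledge line [-6.10730510e-02  1.91236798e+02] 56 56
[[ 0.4708 -0.1583  0.0669]
 [ 0.4582  0.011   0.0669]
 [ 0.4463  0.1712  0.0669]]
yaw deg 4.247201070400201
190 [(121, -208.0), (127, -201.5), (172, -153.3), (203, -120.4), (267, -53.2), (282, -37.6), (289, -30.4), (316, -2.5), (358, 40.6), (377, 59.9), (405, 88.2), (426, 109.3), (437, 120.3), (458, 141.3)]
200 [(129, -201.5), (135, -194.9), (174, -152.9), (204, -120.7), (230, -93.1), (264, -57.2), (290, -30.0), (377, 59.9), (439, 122.9), (457, 141.0)]
210 [(131, -201.4), (206, -120.0), (290, -30.7), (377, 60.0), (443, 127.6), (456, 140.7), (462, 146.8)]
220 [(133, -201.4), (207, -120.4), (291, -30.3), (375, 58.0), (396, 79.8), (455, 140.5)]
230 [(135, -201.3), (182, -149.3), (208, -120.8), (292, -29.9), (377, 60.2), (424, 109.2), (455, 141.2)]
x0 0.4877595717165645
```

```bash
cat > fr.py <<'E'
from h import *
z=np.load('stand.npz'); x0=float(z['x0']);yaw=float(z['yaw']); y0=-.0302
ex=np.array([np.cos(yaw),np.sin(yaw),0]);ey=np.array([-np.sin(yaw),np.cos(yaw),0]);ez=np.array([0,0,1.])
n=-.5*ex+.8660254*ez; up=.8660254*ex+.5*ez
O=x0*ex+y0*ey; B0=O+.075*ez
bay=lambda i:B0+ey*[.135,.045,-.045,-.135][i-1]
def board(p): d=np.asarray(p)-B0; return np.stack([d@up,d@ey,d@n],-1)   # slope, y, height in m
E
python3 - <<'E'
from fr import *
s=load('w1'); hsv=cv2.cvtColor(s['frame'],cv2.COLOR_RGB2HSV)
m=((hsv[...,0]>8)&(hsv[...,0]<32)&(hsv[...,1]>60)).astype(np.uint8)
for i,(u0,u1) in zip((1,2,3,4),((385,455),(297,373),(212,286),(126,198))):
    for v in (184,188,192,196,200) :
        vv=v-(10 if i==1 else 5 if i==2 else 0)
        r=np.where(m[vv,u0:u1])[0]
        if len(r)<5: continue
        a,b=u0+r.min()-.0,u0+r.max()+1.
        pa,pb=[board(plane(s,np.array(q),np.array(vv+.5),n,(B0+.012*n)@n))*1e3 for q in (a,b)]
        print(i,vv,a,b,pa.round(1),pb.round(1),'mid rel bay',((pa+pb)/2)[1].round(1)-[135,45,-45,-135][i-1])
    mm=np.zeros_like(m); mm[174:250,u0:u1]=m[174:250,u0:u1]
    r=np.argwhere(mm[:238,:]);
# peaks by eye
for nme,u,v in [('f1pk',425,227),('f2pk',338,230),('f3top',262,226),('f4pk',158.5,220)]:
    print(nme,(board(plane(s,np.array(float(u)),np.array(float(v)),n,(B0+.012*n)@n))*1e3).round(1))
print('bays',[bay(i).round(4) for i in (1,2,3,4)],O)
E
```

```text
1 174 401.0 450.0 [-23.1 110.5  12. ] [-20.2 157.3  12. ] mid rel bay -1.0999999999999943
1 178 401.0 450.0 [-19.1 110.6  12. ] [-16.3 157.6  12. ] mid rel bay -0.9000000000000057
1 182 401.0 449.0 [-15.1 110.7  12. ] [-12.3 156.9  12. ] mid rel bay -1.1999999999999886
1 186 401.0 449.0 [-11.1 110.8  12. ] [ -8.3 157.1  12. ] mid rel bay -1.0999999999999943
1 190 401.0 449.0 [ -7.1 110.9  12. ] [ -4.3 157.4  12. ] mid rel bay -0.9000000000000057
2 179 314.0 359.0 [-23.3  25.7  12. ] [-20.6  69.8  12. ] mid rel bay 2.700000000000003
2 183 315.0 359.0 [-19.2  26.5  12. ] [-16.6  69.8  12. ] mid rel bay 3.1000000000000014
2 187 315.0 360.0 [-15.2  26.3  12. ] [-12.5  70.7  12. ] mid rel bay 3.5
2 191 315.0 360.0 [-11.1  26.2  12. ] [-8.4 70.7 12. ] mid rel bay 3.3999999999999986
2 195 315.0 360.0 [-7. 26. 12.] [-4.4 70.7 12. ] mid rel bay 3.299999999999997
3 184 225.0 269.0 [-23.6 -63.6  12. ] [-21.  -19.3  12. ] mid rel bay 3.5
3 188 226.0 269.0 [-19.5 -63.   12. ] [-16.9 -19.6  12. ] mid rel bay 3.700000000000003
3 192 226.0 270.0 [-15.4 -63.5  12. ] [-12.7 -19.   12. ] mid rel bay 3.
[... 223 characters left out ...]
26.6 -112.4   12. ] mid rel bay -0.5
4 188 132.0 177.0 [ -25.2 -159.5   12. ] [ -22.5 -113.    12. ] mid rel bay -1.1999999999999886
4 192 133.0 178.0 [ -21.  -159.2   12. ] [ -18.3 -112.6   12. ] mid rel bay -0.9000000000000057
4 196 134.0 179.0 [ -16.8 -159.    12. ] [ -14.1 -112.2   12. ] mid rel bay -0.5999999999999943
4 200 134.0 178.0 [ -12.6 -159.8   12. ] [ -10.  -113.9   12. ] mid rel bay -1.9000000000000057
f1pk [ 32.4 135.9  12. ]
f2pk [30.8 48.  12. ]
f3top [ 22.2 -30.   12. ]
f4pk [   9.6 -137.7   12. ]
bays [array([0.4787, 0.1406, 0.075 ]), array([0.4853, 0.0509, 0.075 ]), array([ 0.492 , -0.0389,  0.075 ]), array([ 0.4987, -0.1286,  0.075 ])] [0.48865669 0.0060063  0.        ]
```

```bash
cat >> fr.py <<'E'
def at(i,sl,dy,h): return bay(i)+up*sl/1e3+ey*dy/1e3+n*h/1e3
def go(i,sl,dy,h): rel(at(i,sl,dy,h),-n,ey)
def where(i):
    st=sense(); d=(st['tcp_pos']-bay(i))*1e3; T=R.from_quat(st['tool_rot']).as_matrix()
    print('bay',i,'slope,y,h mm',(d@up).round(1),(d@ey).round(1),(d@n).round(1),'tilt err deg',np.degrees(np.arccos(np.clip(-T[:,1]@n,-1,1))).round(2),'yaw err',np.degrees(np.arcsin(T[:,0]@up)).round(2),'q',st['q'].round(2),'F',st['force'].round(1),'gap',round(st['finger_gap'],3),'t',st['t'])
E
python3 -c "
from fr import *
where(3); go(3,-15,3.5,110)"
```

```text
bay 3 slope,y,h mm -17.4 47.7 225.0 tilt err deg 2.28 yaw err 3.86 q [-0.52  0.    2.37  0.71  0.39 -2.7 ] F [ 0.5 -1.1  0.9] gap 0.999 t 2.7
turn [ 0.002 -0.067 -0.04 ] deg 4.5 shift cm [-3.93 11.66 -0.5 ] z/x axis tool world [-0.87  0.   -0.5 ]
```

Call:
step_arm(moves=[[0.002,-0.067,-0.04,-2,4,-0.3,-0.5],[0.002,-0.067,-0.04,-3.93,8,-0.5,-0.5],[0.002,-0.067,-0.04,-3.93,11.66,-0.5,-0.5],[0.002,-0.067,-0.04,-3.93,11.66,-0.5,-0.5],[0.002,-0.067,-0.04,-3.93,11.66,-0.5,-0.5]])

```text
t: 3.32
tcp_pos: [0.4431, -0.0272, 0.2016]
tool_rot: [0.587, 0.616, -0.385, -0.358]
force: [-0.0, 0.3, -0.4]
finger_gap: 0.746
```

```bash
python3 -c "
from fr import *
where(3); go(3,-15,3.5,20)
snap('wrist','w2')"
```

```text
bay 3 slope,y,h mm 21.8 15.3 133.6 tilt err deg 3.67 yaw err 0.63 q [-0.45  0.29  2.24  0.84  0.28 -2.85] F [-0.   0.3 -0.4] gap 0.746 t 3.325
turn [-0.061 -0.012 -0.019] deg 3.7 shift cm [-1.   11.59  2.96] z/x axis tool world [-0.89 -0.05 -0.45]
```

View pics/w2.png

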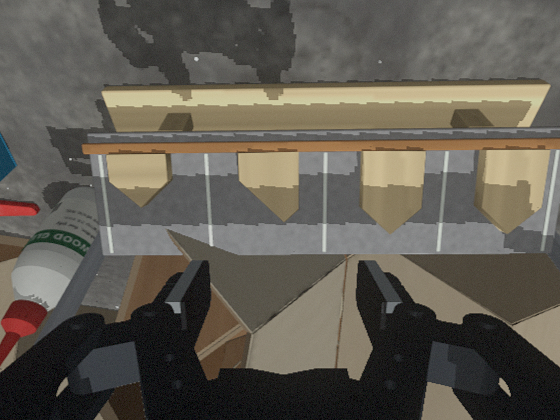

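Joint 6 sits at its limit (-2.85), so I'll make the half turn about the tool axis to free it, backing off from the batten first.

Call:
step_arm(moves=[[0,0,0,0,-4,4,-0.5],[0,0,0,0,-6,6,-0.5],[0,0.18,0,0,-6,6,-0.5],[0,0.36,0,0,-6,6,-0.5],[0,0.54,0,0,-6,6,-0.5],[0,0.72,0,0,-6,6,-0.5],[0,0.9,0,0,-6,6,-0.5],[0,1.08,0,0,-6,6,-0.5],[0,1.26,0,0,-6,6,-0.5],[0,1.44,0,0,-6,6,-0.5],[0,1.57,0,0,-6,6,-0.5],[0,1.57,0,0,-6,6,-0.5]])

```text
t: 4.88
tcp_pos: [0.3618, -0.0311, 0.2295]
tool_rot: [0.688, 0.183, 0.142, -0.688]
force: [-1.7, -0.5, -0.3]
finger_gap: 0.75
```

```bash
sed -i 's/rel(at(i,sl,dy,h),-n,ey)/rel(at(i,sl,dy,h),-n,-ey)/' fr.py; python3 -c "
from fr import *
where(3); go(3,-15,3.5,160)"
```

```text
bay 3 slope,y,h mm -34.7 17.4 198.4 tilt err deg 3.6 yaw err 86.55 q [-0.63  0.11  2.38  0.81  0.39 -1.4 ] F [-1.7 -0.5 -0.3] gap 0.75 t 4.875
turn [ 0.063  1.561 -0.031] deg 89.5 shift cm [ 2.2   3.74 -1.3 ] z/x axis tool world [-0.06  1.   -0.01]
```

Call:
step_arm(moves=[[0,0.18,0,0.2,0.5,0,-0.5],[0.01,0.36,0,0.5,1,-0.3,-0.5],[0.02,0.54,0,0.8,1.5,-0.5,-0.5],[0.03,0.72,-0.01,1.1,2,-0.7,-0.5],[0.04,0.9,-0.02,1.4,2.5,-0.9,-0.5],[0.05,1.08,-0.02,1.7,3,-1.1,-0.5],[0.06,1.26,-0.03,2,3.5,-1.3,-0.5],[0.063,1.44,-0.031,2.2,3.74,-1.3,-0.5],[0.063,1.56,-0.031,2.2,3.74,-1.3,-0.5],[0.063,1.56,-0.031,2.2,3.74,-1.3,-0.5]])

```text
t: 6.12
tcp_pos: [0.3987, -0.0422, 0.2065]
tool_rot: [-0.367, 0.339, -0.589, 0.635]
force: [-0.1, -0.3, -0.4]
finger_gap: 0.748
```

```bash
python3 -c "
from fr import *
where(3); go(3,-15,3.5,20)"
```

```text
bay 3 slope,y,h mm -15.1 3.6 160.5 tilt err deg 0.06 yaw err 0.24 q [-0.63  0.25  2.37  1.28  0.35 -0.33] F [-0.1 -0.3 -0.4] gap 0.748 t 6.125
turn [-0.001  0.004  0.   ] deg 0.2 shift cm [ 0.000e+00  1.405e+01 -1.000e-02] z/x axis tool world [0.86 0.07 0.5 ]
```

Call:
step_arm(moves=[[0,0,0,0,3,0,-0.5],[0,0,0,0,6,0,-0.5],[0,0,0,0,9,0,-0.5],[0,0,0,0,10.5,0,-0.5],[0,0,0,0,10.5,0,-0.5]])

```text
t: 6.75
tcp_pos: [0.4514, -0.0383, 0.1146]
tool_rot: [-0.368, 0.339, -0.588, 0.636]
force: [-0.7, 0.2, 0.0]
finger_gap: 0.751
```

```bash
python3 -c "
from fr import *
where(3); go(3,-15,3.5,19)
snap('wrist','w3')"
```

```text
bay 3 slope,y,h mm -15.2 3.5 54.5 tilt err deg 0.05 yaw err 0.34 q [-0.51  0.59  2.34  2.26  0.37 -1.26] F [-0.7  0.2  0. ] gap 0.751 t 6.75
turn [ 0.     0.006 -0.001] deg 0.3 shift cm [0.01 3.55 0.02] z/x axis tool world [0.86 0.07 0.5 ]
```

View pics/w3.png

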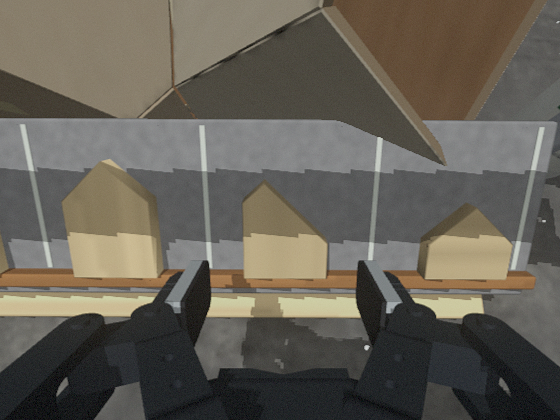

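Fingers straddle the chipped piece at (285,230), so I descend and close.

Call:
step_arm(moves=[[0,0,0,0,1.5,0,-0.5],[0,0,0,0,3,0,-0.5],[0,0,0,0,3.4,0,-0.5],[0,0,0,0,3.4,0,0.0],[0,0,0,0,3.4,0,0.3],[0,0,0,0,3.4,0,0.3],[0,0,0,0,3.4,0,0.3]], grip_force=40)

```text
t: 7.68
tcp_pos: [0.4674, -0.0368, 0.0869]
tool_rot: [-0.368, 0.338, -0.588, 0.636]
force: [-2.7, -1.4, 7.2]
finger_gap: 0.496
```

```bash
python3 -c "
from fr import *
where(3)
snap('wrist','w4')"
```

```text
bay 3 slope,y,h mm -15.1 3.9 22.5 tilt err deg 0.07 yaw err 0.34 q [-0.48  0.68  2.32  2.41  0.41 -1.39] F [-2.7 -1.4  7.2] gap 0.496 t 7.675
```

View pics/w4.png

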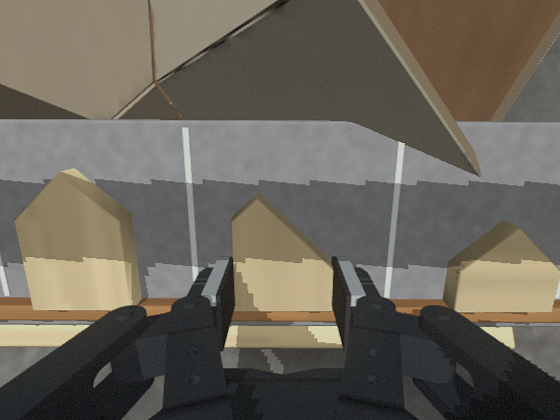

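Gripped (gap 0.496, about 42 mm). I'll lift square to the board and measure the tin from the first top picture.

Call:
step_arm(moves=[[0,0,0,0,-2,0,0.3],[0,0,0,0,-5,0,0.3],[0,0,0,0,-9,0,0.3],[0,0,0,0,-13,0,0.3],[0,0,0,0,-13,0,0.3]])

```text
t: 8.35
tcp_pos: [0.4015, -0.0417, 0.2004]
tool_rot: [-0.368, 0.338, -0.589, 0.636]
force: [0.3, 0.9, -0.2]
finger_gap: 0.499
```

```bash
python3 - <<'E'
from fr import *
where(3); snap('wrist','w5')
s=load('top0'); im=s['frame']; hsv=cv2.cvtColor(im,cv2.COLOR_RGB2HSV)
m=((hsv[...,0]>90)&(hsv[...,0]<115)&(hsv[...,1]>120)).astype(np.uint8); m[:170]=0;m[:,:340]=0;m[:,430:]=0;m[245:]=0
c=im[165:235,345:425,::-1]; cv2.imwrite('pics/tin.png',cv2.resize(c,None,fx=8,fy=8,interpolation=cv2.INTER_CUBIC))
b=cv2.inRange(hsv,(90,120,140),(115,255,255)); b[:198]=0;b[235:]=0;b[:,:345]=0;b[:,425:]=0
k,l,stt,cen=cv2.connectedComponentsWithStats(b); j=1+stt[1:,4].argmax(); print(stt[j],cen[j]);
r=cv2.minAreaRect(np.argwhere(l==j)[:,::-1].astype(np.float32)); print(r)
for h in (.002,.038): print(h,plane(s,np.array(cen[j][0]),np.array(cen[j][1]),[0,0,1],h))
E
```

```text
bay 3 slope,y,h mm -15.6 3.9 153.8 tilt err deg 0.09 yaw err 0.37 q [-0.62  0.28  2.38  1.36  0.33 -0.41] F [ 0.3  0.9 -0.2] gap 0.499 t 8.35
[360 202  37  23 671] [378.40387481 212.33532042]
((378.02264404296875, 212.97923278808594), (36.878204345703125, 21.32767677307129), 2.4895529747009277)
0.002 [ 0.48662841 -0.38164693  0.002     ]
0.038 [ 0.47909072 -0.37322515  0.038     ]
```

View pics/tin.png

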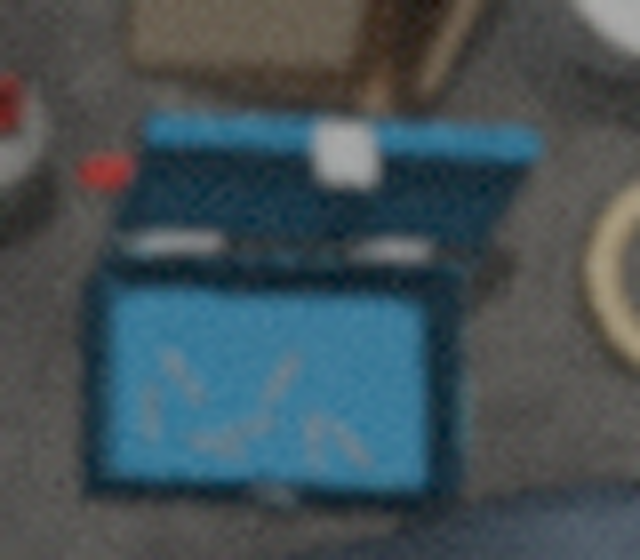

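View pics/w5.png

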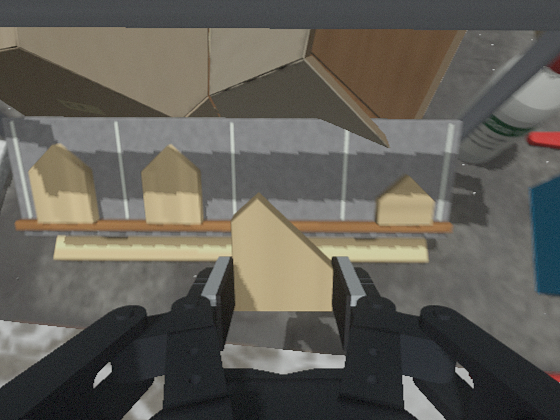

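```bash
python3 - <<'E'
from fr import *
rel([.40,-.35,.22],-n,-ey)
rel([.467,-.35,.075],-n,-ey)
E
```

```text
turn [-0.001  0.008  0.002] deg 0.5 shift cm [30.78 -2.7  -1.33] z/x axis tool world [0.86 0.07 0.5 ]
turn [-0.001  0.008  0.002] deg 0.5 shift cm [31.23 13.2  -2.82] z/x axis tool world [0.86 0.07 0.5 ]
```

Call:
step_arm(moves=[[0,0,0,5,-2.7,-1.3,0.3],[0,0,0,10,-2.7,-1.3,0.3],[0,0,0,15,-2.7,-1.3,0.3],[0,0,0,20,-2.7,-1.3,0.3],[0,0,0,25,-2.7,-1.3,0.3],[0,0,0,30.8,-2.7,-1.3,0.3],[0,0,0,30.8,-2.7,-1.3,0.3],[0,0,0,30.8,-2.7,-1.3,0.3]])

```text
t: 9.4
tcp_pos: [0.4001, -0.3491, 0.2195]
tool_rot: [-0.368, 0.337, -0.588, 0.636]
force: [-0.1, 0.4, -0.6]
finger_gap: 0.499
```

```bash
python3 - <<'E'
from fr import *
where(4)
rel([.467,-.35,.075],-n,-ey)
s=snap('wrist','w6'); 
E
```

```text
bay 4 slope,y,h mm -27.0 -212.5 182.5 tilt err deg 0.1 yaw err 0.42 q [-1.19  0.4   1.94  0.75  0.78 -0.25] F [-0.1  0.4 -0.6] gap 0.499 t 9.4
turn [-0.002  0.007 -0.   ] deg 0.4 shift cm [ 0.58 15.85 -1.48] z/x axis tool world [0.86 0.07 0.5 ]
```

View pics/w6.png

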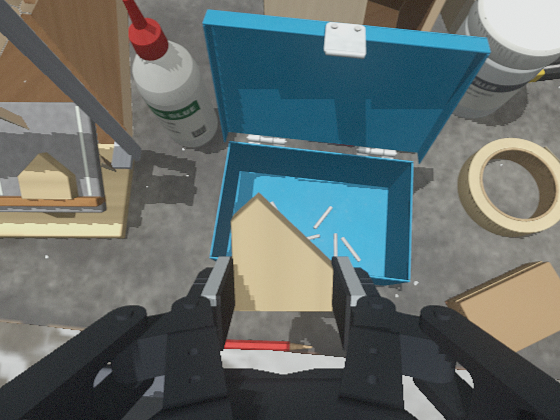

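```bash
python3 - <<'E'
from fr import *
s=load('w6')
P=plane(s,np.array([233.,413,409,213]),np.array([144.,162,282,258]),[0,0,1],.074);print(P.round(4),P.mean(0)); print([np.linalg.norm(P[i]-P[(i+1)%4]).round(3) for i in range(4)])
d=P[0]-P[1]+P[3]-P[2]; print('yaw',np.degrees(np.arctan2(-d[0],d[1])))
E
```

```text
[[ 0.5319 -0.2931  0.074 ]
 [ 0.5276 -0.4565  0.074 ]
 [ 0.4209 -0.4518  0.074 ]
 [ 0.4275 -0.2884  0.074 ]] [ 0.47695321 -0.37246824  0.074     ]
[np.float64(0.164), np.float64(0.107), np.float64(0.163), np.float64(0.105)]
yaw -1.9052035329002146
```

Inside rim corners measure 164 x 106 mm as given, centred at (0.477, -0.372). Lowering in and releasing.

Call:
step_arm(moves=[[0,0,0,0.2,4,-1.2,0.3],[0,0,0,0.5,8,-1.5,0.3],[0,0,0,0.6,12,-1.5,0.3],[0,0,0,0.6,15.5,-1.5,0.3],[0,0,0,0.6,15.8,-1.5,0.3],[0,0,0,0.6,15.8,-1.5,-0.2],[0,0,0,0.6,15.8,-1.5,-0.2],[0,0,0,0.6,14,-1.5,-0.2],[0,0,0,0.6,10,-1.5,-0.2],[0,0,0,0.6,5,-1.5,-0.3],[0,0,0,0.6,-0.5,-1.5,-0.4],[0,0,0,0.6,-0.5,-1.5,-0.5]])

```text
t: 10.95
tcp_pos: [0.3841, -0.3577, 0.2208]
tool_rot: [-0.37, 0.334, -0.591, 0.634]
force: [0.1, -0.0, -0.6]
finger_gap: 0.747
```

```bash
python3 - <<'E'
from fr import *
where(4); go(4,-15,-1.5,155); go(4,-15,-1.5,60)
s=snap('wrist','w7'); 
E
```

```text
bay 4 slope,y,h mm -40.7 -220.0 191.8 tilt err deg 0.55 yaw err 0.55 q [-1.24  0.4   1.95  0.75  0.79 -0.29] F [ 0.1 -0.  -0.6] gap 0.747 t 10.95
turn [-0.004  0.01   0.009] deg 0.8 shift cm [-21.85   3.5    2.77] z/x axis tool world [0.86 0.07 0.5 ]
turn [-0.004  0.01   0.009] deg 0.8 shift cm [-21.94  13.     2.74] z/x axis tool world [0.86 0.07 0.5 ]
```

View pics/w7.png

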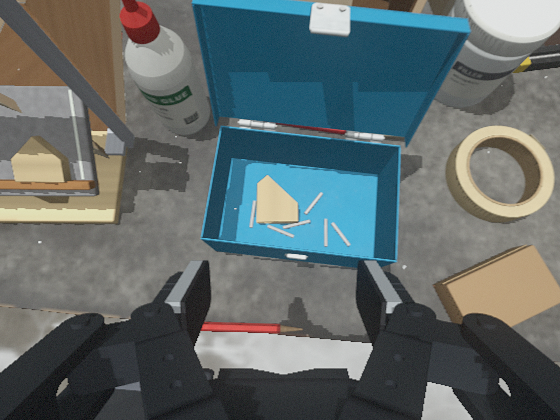

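Chipped piece lies in the tin at (277,202). Next, bay 4: I'll pass with the tool drawn back, then come in square.

Call:
step_arm(moves=[[0,0,0,-5,0,0,-0.5],[0,0,0,-10,0,1,-0.5],[0,0.01,0.01,-15,1,2,-0.5],[0,0.01,0.01,-20,2,2.7,-0.5],[0,0.01,0.01,-21.9,3.5,2.7,-0.5],[0,0.01,0.01,-21.9,7,2.7,-0.5],[0,0.01,0.01,-21.9,10,2.7,-0.5],[0,0.01,0.01,-21.9,13,2.7,-0.5],[0,0.01,0.01,-21.9,13,2.7,-0.5],[0,0.01,0.01,-21.9,13,2.7,-0.5]])

```text
t: 12.25
tcp_pos: [0.4549, -0.1317, 0.1182]
tool_rot: [-0.364, 0.341, -0.588, 0.636]
force: [-0.8, -0.4, 0.5]
finger_gap: 0.751
```

```bash
python3 - <<'E'
from fr import *
where(4); go(4,-15,-2,22)
s=snap('wrist','w8'); 
E
```

```text
bay 4 slope,y,h mm -16.4 0.2 59.3 tilt err deg 0.34 yaw err -0.08 q [-0.75  0.58  2.26  1.74  0.39 -0.94] F [-0.8 -0.4  0.5] gap 0.751 t 12.25
turn [-0.002 -0.001 -0.006] deg 0.4 shift cm [0.24 3.73 0.13] z/x axis tool world [0.86 0.06 0.5 ]
```

View pics/w8.png

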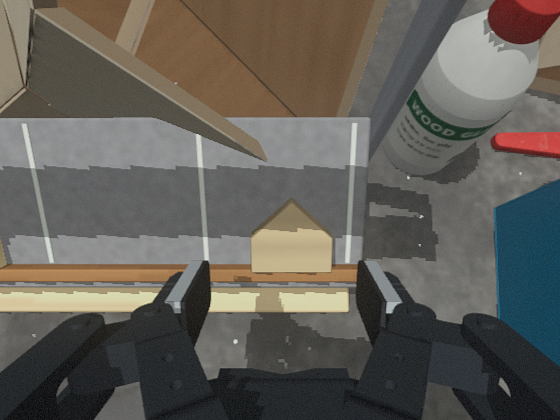

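Call:
step_arm(moves=[[0,0,0,0.4,1.5,0.1,-0.5],[0,0,0,0.4,3,0.1,-0.5],[0,0,0,0.4,3.7,0.1,-0.5],[0,0,0,0.4,3.7,0.1,0.0],[0,0,0,0.4,3.7,0.1,0.3],[0,0,0,0.4,3.7,0.1,0.3],[0,0,0,0.4,3.7,0.1,0.3],[0,0,0,0.4,1,0,0.3],[0,0,0,0.4,-3,0,0.3],[0,0,0,0.4,-7,0,0.3],[0,0,0,0.4,-10,0,0.3],[0,0,0,0.4,-10,0,0.3]], grip_force=40)

```text
t: 13.8
tcp_pos: [0.405, -0.1405, 0.2068]
tool_rot: [-0.365, 0.339, -0.59, 0.636]
force: [-0.5, -0.4, -1.1]
finger_gap: 0.494
```

```bash
python3 - <<'E'
from fr import *
where(4); rel([.40,-.385,.22],-n,-ey); rel([.467,-.385,.075],-n,-ey)
s=snap('wrist','w9'); 
E
```

```text
bay 4 slope,y,h mm -15.8 -4.9 161.3 tilt err deg 0.29 yaw err 0.01 q [-0.89  0.29  2.28  1.07  0.49 -0.34] F [-0.5 -0.4 -1.1] gap 0.494 t 13.8
turn [-0.005  0.    -0.001] deg 0.3 shift cm [24.34 -2.34 -1.33] z/x axis tool world [0.86 0.06 0.5 ]
turn [-0.005  0.    -0.001] deg 0.3 shift cm [24.86 13.55 -2.87] z/x axis tool world [0.86 0.06 0.5 ]
```

View pics/w9.png

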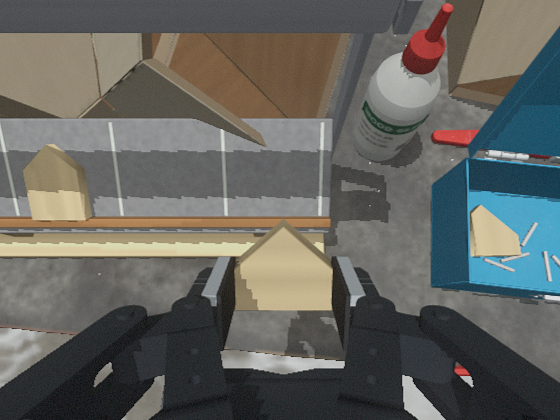

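Call:
step_arm(moves=[[0,0,0,5,-2.3,-1.3,0.3],[0,0,0,10,-2.3,-1.3,0.3],[0,0,0,15,-2.3,-1.3,0.3],[0,0,0,20,-2.3,-1.3,0.3],[0,0,0,25,-2.3,-1.3,0.3],[0,0,0,25.6,-2.3,-1.3,0.3],[0,0,0,25.8,2,-2,0.3],[0,0,0,25.8,6,-2.9,0.3],[0,0,0,25.8,10,-2.9,0.3],[0,0,0,25.8,13,-2.9,0.3],[0,0,0,25.8,13.5,-2.9,0.3],[0,0,0,25.8,13.5,-2.9,0.3]])

```text
t: 15.35
tcp_pos: [0.4673, -0.3932, 0.0735]
tool_rot: [-0.364, 0.34, -0.589, 0.636]
force: [-0.4, 0.5, -0.1]
finger_gap: 0.498
```

Call:
step_arm(moves=[[0,0,0,0,0,0,-0.2],[0,0,0,0,0,0,-0.2],[0,0,0,0,-2,0,-0.2],[0,0,0,0,-6,0,-0.2],[0,0,0,0,-11,0,-0.3],[0,0,0,0,-16.5,0,-0.5],[0,0,0,0,-16.5,0,-0.5]])

```text
t: 16.23
tcp_pos: [0.3837, -0.4025, 0.2203]
tool_rot: [-0.366, 0.337, -0.592, 0.634]
force: [0.3, -0.1, -0.3]
finger_gap: 0.749
```

```bash
python3 - <<'E'
from fr import *
where(4)
s=snap('wrist','w10'); 
E
```

```text
bay 4 slope,y,h mm -44.2 -264.6 193.3 tilt err deg 0.43 yaw err 0.06 q [-1.27  0.44  1.86  0.72  0.84 -0.26] F [ 0.3 -0.1 -0.3] gap 0.749 t 16.225
```

View pics/w10.png

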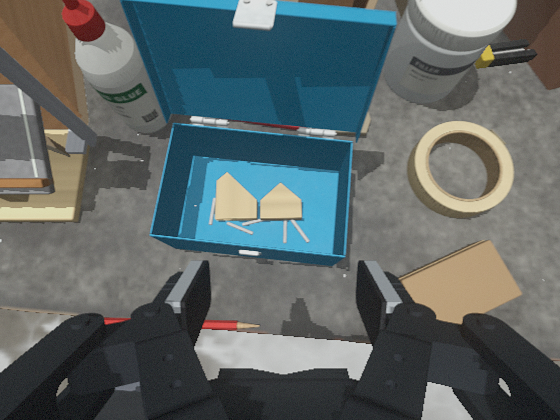

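Both rejects lie flat in the tin at (237,197) and (283,203). Next, over to the pad.

```bash
python3 - <<'E'
from fr import *
rel([.39,0.0,.27],-n,-ey)
E
```

```text
turn [-0.005  0.     0.001] deg 0.3 shift cm [-39.98  -2.7    5.68] z/x axis tool world [0.86 0.06 0.5 ]
```

Call:
step_arm(moves=[[0,0,0,-5,-2,2,-0.5],[0,0,0,-10,-2.7,3,-0.5],[0,0,0,-15,-2.7,4,-0.5],[0,0,0,-20,-2.7,4.5,-0.5],[0,0,0,-25,-2.7,5,-0.5],[0,0,0,-30,-2.7,5.5,-0.5],[0,0,0,-35,-2.7,5.7,-0.5],[0,0,0,-40,-2.7,5.7,-0.5],[0,0,0,-40,-2.7,5.7,-0.5]])

```text
t: 17.4
tcp_pos: [0.3874, 0.0058, 0.2686]
tool_rot: [-0.367, 0.339, -0.586, 0.638]
force: [-0.3, -0.1, 0.4]
finger_gap: 0.749
```

```bash
python3 - <<'E'
from fr import *
where(3)
rel([.42,.35,.26],-ez,[0,-1,0])
E
```

```text
bay 3 slope,y,h mm 9.3 52.3 218.2 tilt err deg 0.39 yaw err 0.43 q [-0.49  0.03  2.3   0.68  0.45  0.43] F [-0.3 -0.1  0.4] gap 0.749 t 17.4
turn [-0.524  0.082 -0.024] deg 30.4 shift cm [-34.02   3.88   4.85] z/x axis tool world [0.86 0.07 0.5 ]
```

Call:
step_arm(moves=[[-0.05,0.01,0,-5,0,0.5,-0.5],[-0.12,0.02,0,-10,0,1,-0.5],[-0.2,0.03,0,-15,0.5,2,-0.5],[-0.28,0.05,0,-20,1.5,3,-0.5],[-0.36,0.06,-0.01,-25,2.5,4,-0.5],[-0.44,0.07,-0.02,-30,3.5,4.5,-0.5],[-0.524,0.082,-0.024,-34,3.9,4.85,-0.5],[-0.524,0.082,-0.024,-34,3.9,4.85,-0.5],[-0.524,0.082,-0.024,-34,3.9,4.85,-0.5]])

```text
t: 18.52
tcp_pos: [0.4202, 0.35, 0.2583]
tool_rot: [0.501, -0.5, 0.499, -0.5]
force: [-0.7, -0.4, 0.2]
finger_gap: 0.751
```

```bash
python3 - <<'E'
from fr import *
where(1); print(sense()['tcp_pos'])
s=snap('wrist','w11'); 
E
```

```text
bay 1 slope,y,h mm 54.6 213.1 180.2 tilt err deg 30.12 yaw err -3.59 q [0.49 0.41 1.62 0.   1.11 2.06] F [-0.7 -0.4  0.2] gap 0.751 t 18.525
[0.42018737 0.35001042 0.25833198]
```

View pics/w11.png

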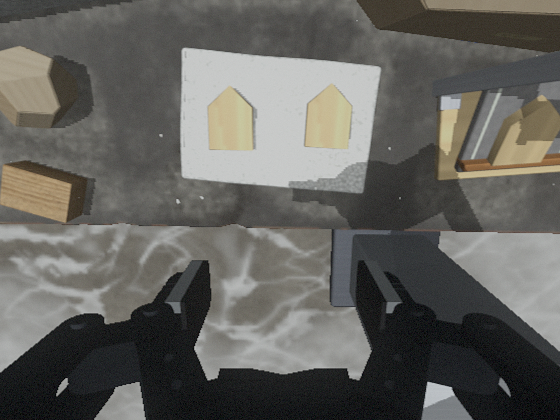

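```bash
cat > m2.py <<'E'
from fr import *
import sys
s=load(sys.argv[1]); hsv=cv2.cvtColor(s['frame'],cv2.COLOR_RGB2HSV)
m=cv2.inRange(hsv,(15,60,90),(32,255,255)); m[:60]=0;m[180:]=0;m[:,:186]=0;m[:,372:]=0
for c in cv2.findContours(m,cv2.RETR_EXTERNAL,cv2.CHAIN_APPROX_NONE)[0]:
    if cv2.contourArea(c)<800: continue
    a=cv2.approxPolyDP(c,5,True)[:,0].astype(float)
    P=plane(s,a[:,0],a[:,1],[0,0,1],.030)
    pts=c[:,0].astype(float); Q=plane(s,pts[:,0],pts[:,1],[0,0,1],.030)[:,:2]
    r=cv2.minAreaRect((Q*1e3).astype(np.float32)); mo=cv2.moments((Q*1e3).astype(np.float32)); 
    print(a.tolist(),'\n',P[:,:2].round(4).tolist(),'\nrect',r,'centroid',round(mo['m10']/mo['m00'],1),round(mo['m01']/mo['m00'],1),'area mm2',mo['m00'])
E
python3 m2.py w11
```

```text
[[231.0, 87.0], [208.0, 107.0], [210.0, 148.0], [217.0, 148.0], [219.0, 125.0], [223.0, 145.0], [237.0, 149.0], [234.0, 94.0], [252.0, 108.0]] 
 [[0.5159, 0.4004], [0.4974, 0.4237], [0.4577, 0.4241], [0.4577, 0.417], [0.4803, 0.4138], [0.4607, 0.4107], [0.4567, 0.3967], [0.5095, 0.3977], [0.4965, 0.3806]] 
rect ((484.7059326171875, 407.11871337890625), (40.32921600341797, 62.83420944213867), 67.88664245605469) centroid 485.0 409.0 area mm2 1207.6595305395313
[[331.0, 84.0], [308.0, 103.0], [307.0, 146.0], [314.0, 145.0], [316.0, 121.0], [320.0, 143.0], [333.0, 147.0], [339.0, 92.0]] 
 [[0.5187, 0.3038], [0.5012, 0.3256], [0.4597, 0.3258], [0.4607, 0.3187], [0.4842, 0.3173], [0.4627, 0.3127], [0.4588, 0.2994], [0.5114, 0.2958]] 
rect ((489.03204345703125, 312.1011657714844), (29.49037742614746, 60.342918395996094), 86.00518798828125) centroid 487.3 311.6 area mm2 1243.1395397814922
```

```bash
sed -i 's/(15,60,90),(32,255,255)/(10,38,80),(40,255,255)/' m2.py; python3 m2.py w11; python3 -c "
from h import *
s=load('w11');h=cv2.cvtColor(s['frame'],cv2.COLOR_RGB2HSV)
print(h[120,200:260:3].tolist())"
```

```text
[[229.0, 86.0], [208.0, 106.0], [209.0, 148.0], [252.0, 149.0], [252.0, 107.0]] 
 [[0.5168, 0.4023], [0.4983, 0.4237], [0.4577, 0.4251], [0.4567, 0.3815], [0.4974, 0.3805]] 
rect ((486.4953308105469, 402.6674499511719), (43.70819091796875, 60.65129470825195), 88.6248550415039) centroid 482.5 402.6 area mm2 2204.402330058627
[[332.0, 84.0], [308.0, 103.0], [305.0, 146.0], [347.0, 148.0], [351.0, 105.0]] 
 [[0.5187, 0.3028], [0.5012, 0.3256], [0.4597, 0.3278], [0.4578, 0.2852], [0.4994, 0.2834]] 
rect ((488.61126708984375, 305.10626220703125), (44.06654357910156, 60.33234786987305), 86.86109161376953) centroid 484.6 305.4 area mm2 2179.080723425839
[[60, 1, 199], [90, 3, 200], [75, 3, 202], [21, 68, 196], [21, 64, 199], [23, 63, 201], [23, 65, 197], [22, 66, 196], [22, 64, 198], [22, 64, 198], [22, 66, 197], [23, 66, 198], [25, 58, 199], [29, 52, 200], [28, 53, 198], [27, 55, 198], [26, 56, 199], [27, 55, 186], [70, 5, 156], [70, 4, 199]]
```

Both spares look sound: 44 mm wide, 60 mm long, 95–97 mm apart. I take the right one (330,120) first.

```bash
python3 - <<'E'
from fr import *
rel([.4768,.3056,.10],-ez,[-.049,-1,0])
rel([.4768,.3056,.043],-ez,[-.049,-1,0])
E
```

```text
turn [0.002 0.049 0.002] deg 2.8 shift cm [ 4.29 15.86  5.74] z/x axis tool world [ 1. -0. -0.]
turn [0.002 0.049 0.002] deg 2.8 shift cm [ 4.29 21.56  5.76] z/x axis tool world [ 1. -0. -0.]
```

Call:
step_arm(moves=[[0,0.05,0,1.5,4,2,-0.5],[0,0.05,0,3,8,4,-0.5],[0,0.05,0,4.3,12,5.7,-0.5],[0,0.05,0,4.3,15.8,5.7,-0.5],[0,0.05,0,4.3,15.8,5.7,-0.5],[0,0.05,0,4.3,15.8,5.7,-0.5]])

```text
t: 19.32
tcp_pos: [0.4768, 0.3048, 0.1019]
tool_rot: [0.488, -0.513, 0.513, -0.486]
force: [0.4, -0.4, 0.9]
finger_gap: 0.754
```

```bash
python3 - <<'E'
from fr import *
rel([.4768,.3056,.043],-ez,[-.049,-1,0])
s=snap('wrist','w12'); 
E
```

```text
turn [ 0.001 -0.002  0.001] deg 0.2 shift cm [-0.09  5.89  0.01] z/x axis tool world [ 1.   -0.05 -0.  ]
```

View pics/w12.png

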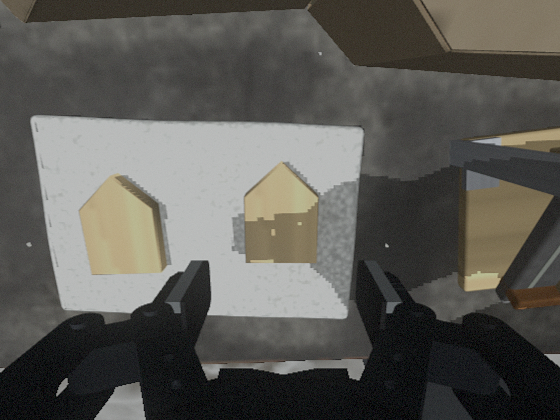

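Call:
step_arm(moves=[[0,0,0,0,2,0,-0.5],[0,0,0,0,4,0,-0.5],[0,0,0,0,5.8,0,-0.5],[0,0,0,0,5.8,0,-0.5],[0,0,0,0,5.8,0,0.0],[0,0,0,0,5.8,0,0.3],[0,0,0,0,5.8,0,0.3],[0,0,0,0,5.8,0,0.3]], grip_force=40)

```text
t: 20.38
tcp_pos: [0.4777, 0.3055, 0.0456]
tool_rot: [0.487, -0.512, 0.513, -0.488]
force: [-1.5, 0.0, 6.2]
finger_gap: 0.483
```

```bash
python3 - <<'E'
from fr import *
print(sense()['tcp_pos'],sense()['finger_gap'],sense()['force'])
s=snap('wrist','w13'); 
E
```

```text
[0.47773713 0.30554492 0.04558216] 0.48328678565203836 [-1.45580123  0.03220154  6.18336815]
```

View pics/w13.png

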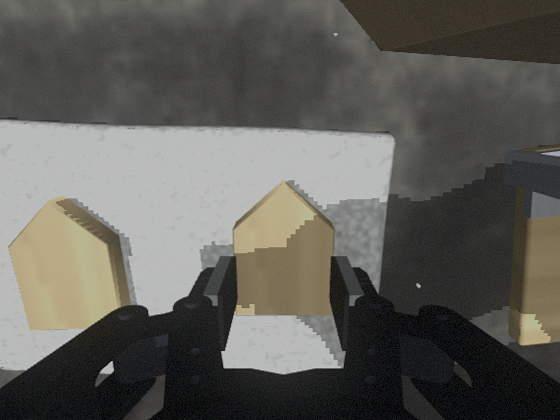

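Held (gap 0.483). I lift away and re-tilt.

```bash
python3 - <<'E'
from fr import *
rel([.40,.25,.27],-ez,[0,-1,0])
rel([.39,.09,.27],-n,-ey)
E
```

```text
turn [-0.002 -0.051 -0.   ] deg 2.9 shift cm [  5.94 -22.46  -7.44] z/x axis tool world [ 1.   -0.05  0.  ]
turn [ 0.521 -0.122  0.033] deg 30.7 shift cm [ 21.97 -22.46  -7.63] z/x axis tool world [ 1.   -0.05  0.  ]
```

Call:
step_arm(moves=[[0,0,0,0,-3,0,0.3],[0,0,0,0,-7,-1,0.3],[0,0,0,1,-12,-2.5,0.3],[0,0,0,2,-17,-4.5,0.3],[0,0,0,4,-22,-6.5,0.3],[0.1,-0.03,0,7,-22.5,-7.5,0.3],[0.2,-0.05,0.01,10,-22.5,-7.5,0.3],[0.3,-0.08,0.02,14,-22.5,-7.6,0.3],[0.4,-0.1,0.03,18,-22.5,-7.6,0.3],[0.521,-0.122,0.033,22,-22.5,-7.6,0.3],[0.521,-0.122,0.033,22,-22.5,-7.6,0.3],[0.521,-0.122,0.033,22,-22.5,-7.6,0.3]])

```text
t: 21.92
tcp_pos: [0.3892, 0.0889, 0.2702]
tool_rot: [-0.366, 0.341, -0.59, 0.634]
force: [-0.5, 0.5, -0.5]
finger_gap: 0.487
```

```bash
python3 - <<'E'
from fr import *
where(3); go(3,-10,0,140);go(3,-10,0,60)
s=snap('wrist','w14'); 
E
```

```text
bay 3 slope,y,h mm 17.0 135.0 215.6 tilt err deg 0.07 yaw err -0.18 q [-0.13  0.05  2.27  0.33  0.32  1.08] F [-0.5  0.5 -0.5] gap 0.487 t 21.925
turn [ 0.001 -0.003  0.   ] deg 0.2 shift cm [13.51  7.57 -2.65] z/x axis tool world [0.86 0.06 0.5 ]
turn [ 0.001 -0.003  0.   ] deg 0.2 shift cm [13.5  15.57 -2.64] z/x axis tool world [0.86 0.06 0.5 ]
```

View pics/w14.png

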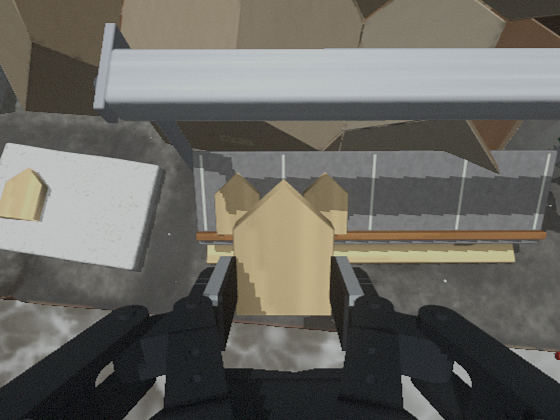

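```bash
cat > held.py <<'E'
from fr import *
import sys
def held(name,pts,st=None):
    s=load(name); st=sense(); T=R.from_quat(st['tool_rot'])
    for d in (.011,.013,.015):
        P=[T.inv().apply(plane(s,np.array(float(u)),np.array(float(v)),T.as_matrix()[:,1],(st['tcp_pos']@T.as_matrix()[:,1])+d)-st['tcp_pos'])*1e3 for u,v in pts]
        print(d,[p[[0,2]].round(1).tolist() for p in P])
if __name__=='__main__': held('w14',[(236,314),(329,315.5),(333,229),(233,229),(283,180)])
E
python3 held.py
```

```text
0.011 [[-20.8, -16.5], [20.7, -17.4], [20.9, 23.3], [-20.5, 23.4], [0.2, 43.9]]
0.013 [[-21.1, -17.8], [21.0, -18.6], [21.2, 22.7], [-20.8, 22.7], [0.2, 43.5]]
0.015 [[-21.4, -19.0], [21.3, -19.9], [21.5, 22.0], [-21.1, 22.1], [0.2, 43.2]]
```

Call:
step_arm(moves=[[0,0,0,4,0,-1,0.3],[0,0,0,8,2,-2,0.3],[0,0,0,12,5,-2.5,0.3],[0,0,0,13.5,8,-2.5,0.3],[0,0,0,13.5,12,-2.5,0.3],[0,0,0,13.5,15,-2.5,0.3],[0,0,0,13.5,16,-2.5,0.3],[0,0,0,13.5,16,-2.5,0.3]])

```text
t: 22.98
tcp_pos: [0.459, -0.0386, 0.1244]
tool_rot: [-0.364, 0.339, -0.589, 0.637]
force: [1.4, -0.7, -0.2]
finger_gap: 0.484
```

```bash
python3 - <<'E'
from fr import *
where(3); go(3,-8.5,0,28)
s=snap('wrist','w15'); 
E
```

```text
bay 3 slope,y,h mm -3.7 2.7 59.2 tilt err deg 0.42 yaw err 0.01 q [-0.51  0.56  2.32  2.15  0.34 -1.12] F [ 1.4 -0.7 -0.2] gap 0.484 t 22.975
turn [-0.006  0.    -0.004] deg 0.4 shift cm [ 0.29  3.12 -0.49] z/x axis tool world [0.86 0.06 0.5 ]
```

View pics/w15.png

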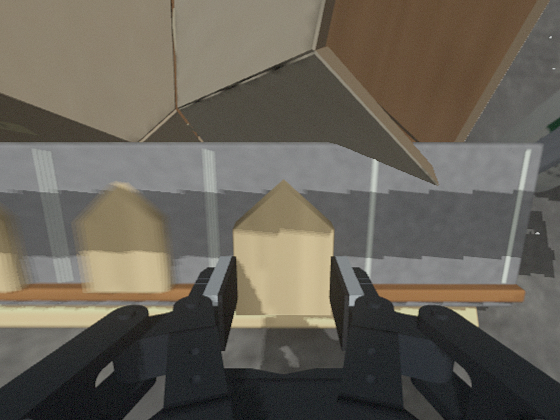

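Call:
step_arm(moves=[[0,0,0,0.3,1,-0.5,0.3],[0,0,0,0.3,2,-0.5,0.3],[0,0,0,0.3,2.6,-0.5,0.3],[0,0,0,0.3,3,-0.5,0.3],[0,0,0,0.3,3,-0.5,0.3]])

```text
t: 23.65
tcp_pos: [0.4706, -0.0418, 0.0941]
tool_rot: [-0.364, 0.34, -0.589, 0.636]
force: [-6.3, -1.8, 12.2]
finger_gap: 0.487
```

```bash
python3 - <<'E'
from fr import *
where(3); go(3,-8.5,0,28)
s=snap('wrist','w16'); 
E
```

```text
bay 3 slope,y,h mm -9.1 -1.3 27.3 tilt err deg 0.3 yaw err -0.13 q [-0.5   0.66  2.31  2.33  0.39 -1.3 ] F [-6.3 -1.8 12.2] gap 0.487 t 23.65
turn [-0.004 -0.002 -0.004] deg 0.3 shift cm [-0.13 -0.07  0.06] z/x axis tool world [0.86 0.06 0.5 ]
```

View pics/w16.png

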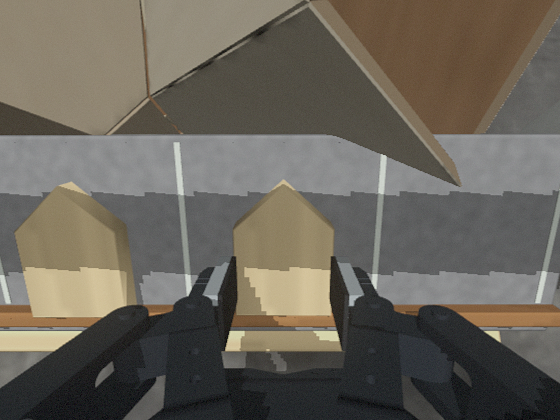

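Spare's base is level with its neighbour's (row ~317), and a 13 N normal contact at h=27 mm says it is on the board. Releasing.

Call:
step_arm(moves=[[0,0,0,0,-0.1,0,0.3],[0,0,0,0,-0.1,0,-0.1],[0,0,0,0,-0.1,0,-0.4],[0,0,0,0,-0.1,0,-0.4],[0,0,0,0,-2,0,-0.4],[0,0,0,0,-5,0,-0.5],[0,0,0,0,-9,0,-0.5],[0,0,0,0,-13,0,-0.5],[0,0,0,0,-17,0,-0.5],[0,0,0,0,-17,0,-0.5]])

```text
t: 24.95
tcp_pos: [0.3856, -0.0486, 0.2408]
tool_rot: [-0.364, 0.341, -0.589, 0.636]
force: [0.8, 0.1, 0.5]
finger_gap: 0.753
```

```bash
python3 - <<'E'
from fr import *
where(3); rel([.39,.09,.27],-n,-ey); 
s=snap('wrist','w17'); 
E
```

```text
bay 3 slope,y,h mm -9.6 -1.9 197.0 tilt err deg 0.33 yaw err -0.12 q [-0.69  0.12  2.34  0.93  0.45 -0.01] F [0.8 0.1 0.5] gap 0.753 t 24.95
turn [-0.004 -0.002 -0.004] deg 0.4 shift cm [-13.81  -1.72   2.71] z/x axis tool world [0.86 0.06 0.5 ]
```

View pics/w17.png

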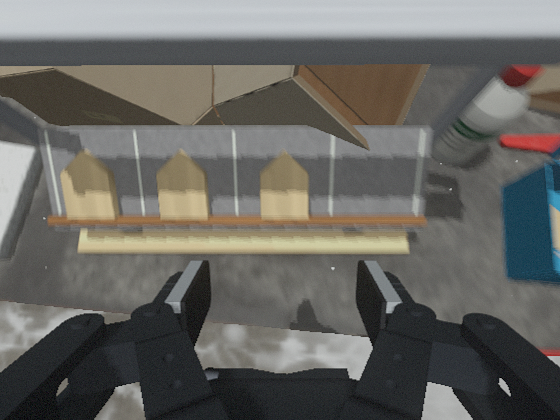

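Bay 3 is filled square, midway between the lines at (236) and (332). On to the second spare.

Call:
step_arm(moves=[[0,0,0,-5,-2,2,-0.5],[0,0,0,-10,-2.2,2.7,-0.5],[0,0,0,-15,-2.2,3.2,-0.5],[0,0,0,-20,-2.2,3.2,-0.5],[0,0,0,-22,-2.2,3.2,-0.5],[0,0,0,-22,-2.2,3.2,-0.5]])

```text
t: 25.75
tcp_pos: [0.3841, 0.1485, 0.2737]
tool_rot: [-0.37, 0.343, -0.587, 0.633]
force: [0.8, -1.1, -0.7]
finger_gap: 0.749
```

```bash
python3 - <<'E'
from fr import *
where(1); rel([.465,.4028,.18],-ez,[-.03,-1,0]); 
E
```

```text
bay 1 slope,y,h mm 18.2 14.9 219.0 tilt err deg 0.64 yaw err 0.1 q [ 0.11  0.07  2.22 -0.05  0.34  1.64] F [ 0.8 -1.1 -0.7] gap 0.749 t 25.75
turn [-0.512  0.104 -0.027] deg 30.0 shift cm [-24.74  13.06   4.13] z/x axis tool world [0.87 0.07 0.49]
```

Call:
step_arm(moves=[[0,0,0,-4,0,0,-0.5],[-0.06,0.01,0,-9,0,0,-0.5],[-0.14,0.03,0,-14,0,0,-0.5],[-0.22,0.04,0,-18,2,1,-0.5],[-0.3,0.06,-0.01,-22,5,2,-0.5],[-0.38,0.08,-0.02,-24,8,3,-0.5],[-0.46,0.09,-0.02,-24.7,11,4,-0.5],[-0.512,0.104,-0.027,-24.7,13,4.1,-0.5],[-0.512,0.104,-0.027,-24.7,13,4.1,-0.5],[-0.512,0.104,-0.027,-24.7,13,4.1,-0.5]])

```text
t: 27.0
tcp_pos: [0.4633, 0.4023, 0.1801]
tool_rot: [-0.493, 0.508, -0.507, 0.492]
force: [-0.8, 0.8, -0.3]
finger_gap: 0.75
```

```bash
python3 - <<'E'
from fr import *
rel([.475,.4028,.10],-ez,[-.03,-1,0]);rel([.475,.4028,.046],-ez,[-.03,-1,0]); print(sense()['q'])
s=snap('wrist','w18'); 
E
```

```text
turn [0.002 0.    0.   ] deg 0.1 shift cm [-0.09  8.01  1.18] z/x axis tool world [ 1.   -0.03 -0.  ]
turn [0.002 0.    0.   ] deg 0.1 shift cm [-0.09 13.41  1.19] z/x axis tool world [ 1.   -0.03 -0.  ]
[5.32826145e-01 5.96735768e-01 1.52697302e+00 7.09879561e-04
 1.01947681e+00 2.13281069e+00]
```

View pics/w18.png

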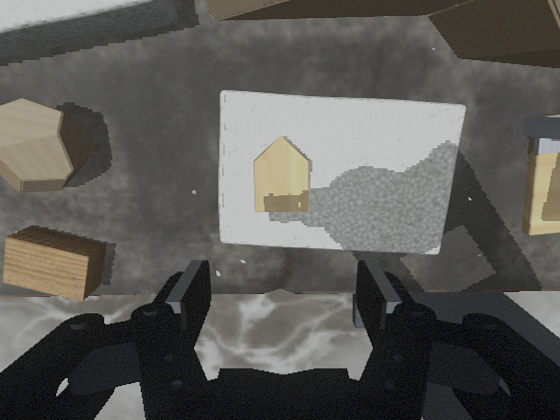

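Call:
step_arm(moves=[[0,0,0,-0.1,4,0.6,-0.5],[0,0,0,-0.1,8,1.2,-0.5],[0,0,0,-0.1,11,1.2,-0.5],[0,0,0,-0.1,13,1.2,-0.5],[0,0,0,-0.1,13.4,1.2,-0.5],[0,0,0,-0.1,13.4,1.2,-0.5],[0,0,0,-0.1,13.4,1.2,0.0],[0,0,0,-0.1,13.4,1.2,0.3],[0,0,0,-0.1,13.4,1.2,0.3],[0,0,0,-0.1,13.4,1.2,0.3]], grip_force=40)

```text
t: 28.3
tcp_pos: [0.4762, 0.4032, 0.0487]
tool_rot: [0.492, -0.507, 0.507, -0.493]
force: [-0.7, -1.2, 6.3]
finger_gap: 0.349
```

```bash
python3 - <<'E'
from fr import *
print(sense()['tcp_pos'],sense()['finger_gap'],sense()['force'])
rel([.40,.28,.27],-ez,[0,-1,0]);rel([.39,.09,.27],-n,-ey)
s=snap('wrist','w19'); 
E
```

```text
[0.47619319 0.4032341  0.04871358] 0.34871310718948134 [-0.70697362 -1.15274282  6.30848112]
turn [-0.002 -0.029 -0.001] deg 1.7 shift cm [ 12.52 -22.15  -7.22] z/x axis tool world [ 1.   -0.03  0.  ]
turn [ 0.521 -0.101  0.026] deg 30.5 shift cm [ 31.54 -22.17  -7.67] z/x axis tool world [ 1.   -0.03  0.  ]
```

View pics/w19.png

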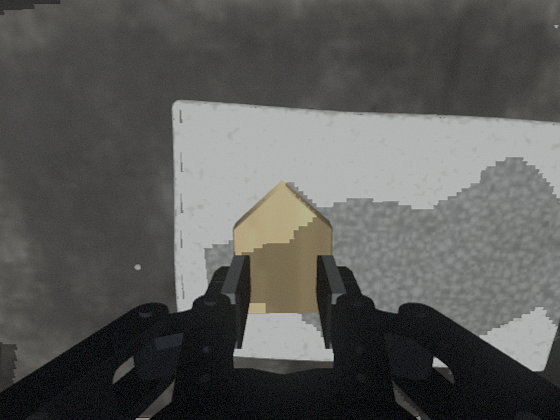

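The fingers slid onto the top face (gap 0.349), so that grasp was too high. Opening, going 10 mm lower and regripping.

Call:
step_arm(moves=[[0,0,0,0,-0.5,0,0.3],[0,0,0,0,-0.5,0,-0.5],[0,0,0,0,-0.5,0,-0.5],[0,0,0,0,-0.5,0,-0.5]])

```text
t: 28.85
tcp_pos: [0.476, 0.4032, 0.0534]
tool_rot: [0.492, -0.507, 0.507, -0.493]
force: [-0.4, -0.7, -0.1]
finger_gap: 0.749
```

```bash
python3 - <<'E'
from fr import *
rel([.475,.4028,.0385],-ez,[-.03,-1,0])
s=snap('wrist','w20'); 
E
```

```text
turn [-0.001  0.001 -0.001] deg 0.1 shift cm [ 0.04  1.49 -0.1 ] z/x axis tool world [ 1.   -0.03  0.  ]
```

View pics/w20.png

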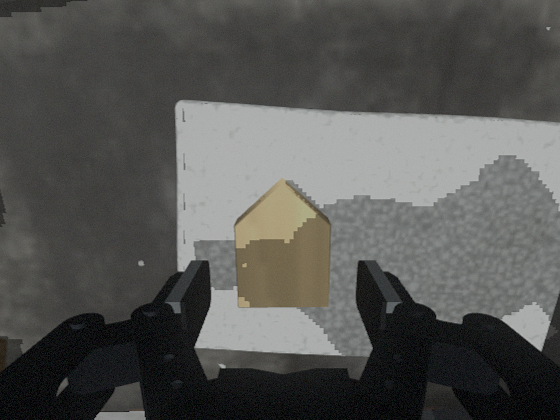

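Call:
step_arm(moves=[[0,0,0,0,1,0,-0.5],[0,0,0,0,1.5,0,-0.5],[0,0,0,0,1.5,0,-0.5],[0,0,0,0,1.5,0,0.0],[0,0,0,0,1.5,0,0.3],[0,0,0,0,1.5,0,0.3],[0,0,0,0,1.5,0,0.3]], grip_force=40)

```text
t: 29.78
tcp_pos: [0.4762, 0.4033, 0.0387]
tool_rot: [0.492, -0.507, 0.507, -0.493]
force: [-0.2, -0.3, 1.0]
finger_gap: 0.5
```

```bash
python3 - <<'E'
from fr import *
print(sense()['tcp_pos'],sense()['finger_gap'],sense()['force'])
rel([.40,.28,.27],-ez,[0,-1,0]);rel([.39,.09,.27],-n,-ey)
s=snap('wrist','w21'); 
E
```

```text
[0.47616684 0.40327071 0.03866035] 0.49991613864011325 [-0.21713752 -0.27927572  1.03550547]
turn [-0.002 -0.029 -0.001] deg 1.7 shift cm [ 12.52 -23.16  -7.22] z/x axis tool world [ 1.   -0.03  0.  ]
turn [ 0.521 -0.101  0.026] deg 30.5 shift cm [ 31.54 -23.18  -7.67] z/x axis tool world [ 1.   -0.03  0.  ]
```

View pics/w21.png

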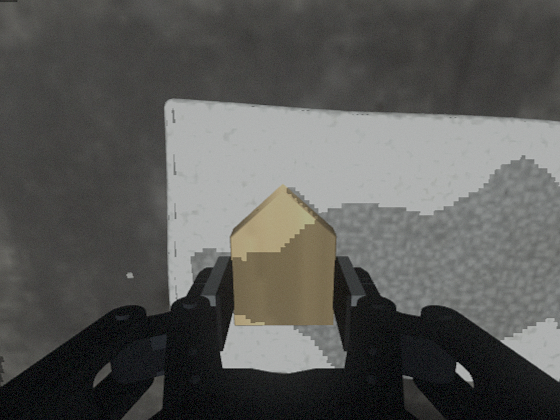

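Firm grip (gap 0.50, no pressing force). Lift and carry.

Call:
step_arm(moves=[[0,0,0,0,-3,0,0.3],[0,0,0,0,-7,-1,0.3],[0,0,0,1,-12,-2.5,0.3],[0,0,0,3,-17,-4.5,0.3],[0,0,0,6,-22,-6.5,0.3],[0,0,0,10,-23,-7.2,0.3],[0.05,0,0,14,-23,-7.5,0.3],[0.15,-0.03,0,18,-23,-7.6,0.3],[0.25,-0.05,0.01,22,-23,-7.6,0.3],[0.35,-0.07,0.02,26,-23,-7.6,0.3],[0.45,-0.09,0.02,30,-23,-7.6,0.3],[0.521,-0.101,0.026,31.5,-23,-7.6,0.3]])

```text
t: 31.32
tcp_pos: [0.3895, 0.089, 0.2682]
tool_rot: [-0.366, 0.34, -0.59, 0.634]
force: [0.6, 0.5, 0.0]
finger_gap: 0.497
```

```bash
python3 - <<'E'
from fr import *
where(4); rel([.395,-.13,.25],-n,-ey)
E
```

```text
bay 4 slope,y,h mm 16.3 225.1 213.7 tilt err deg 0.15 yaw err -0.05 q [-0.13  0.06  2.28  0.33  0.31  1.08] F [0.6 0.5 0. ] gap 0.497 t 31.325
turn [-0.002 -0.001  0.002] deg 0.2 shift cm [21.88  1.08 -1.83] z/x axis tool world [0.86 0.06 0.5 ]
```

Call:
step_arm(moves=[[0,0,0,4,0,-1,0.3],[0,0,0,8,0,-1.8,0.3],[0,0,0,12,0,-1.8,0.3],[0,0,0,16,0,-1.8,0.3],[0,0,0,20,1,-1.8,0.3],[0,0,0,21.9,1,-1.8,0.3],[0,0,0,21.9,1,-1.8,0.3],[0,0,0,21.9,1,-1.8,0.3]])

```text
t: 32.33
tcp_pos: [0.3942, -0.1289, 0.2507]
tool_rot: [-0.366, 0.34, -0.59, 0.635]
force: [-0.1, 0.8, -0.3]
finger_gap: 0.502
```

```bash
python3 - <<'E'
from fr import *
where(4); go(4,-10,0,60)
s=snap('wrist','w22'); 
import held
held.held('w22',[(234,325),(333,325),(336,232),(231,235),(283,186)])
E
```

```text
bay 4 slope,y,h mm -2.4 7.5 204.2 tilt err deg 0.06 yaw err -0.04 q [-0.89  0.15  2.25  0.83  0.59 -0.06] F [-0.1  0.8 -0.3] gap 0.502 t 32.325
turn [-0.001 -0.001  0.   ] deg 0.1 shift cm [ 0.74 14.42 -0.78] z/x axis tool world [0.86 0.06 0.5 ]
0.011 [[-22.0, -21.2], [22.5, -21.2], [22.1, 23.0], [-21.5, 21.7], [0.1, 42.4]]
0.013 [[-22.3, -22.5], [22.9, -22.6], [22.4, 22.3], [-21.8, 21.0], [0.1, 42.0]]
0.015 [[-22.6, -23.9], [23.2, -23.9], [22.7, 21.6], [-22.2, 20.3], [0.1, 41.6]]
```

View pics/w22.png

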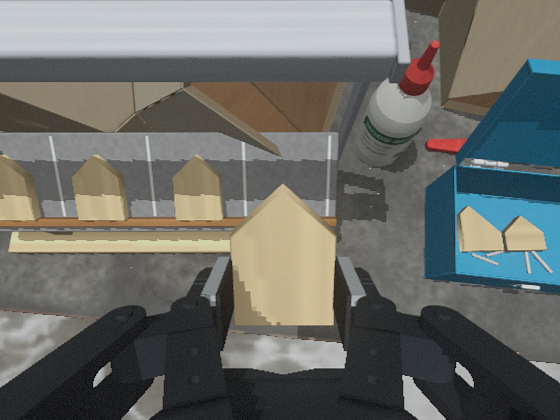

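Call:
step_arm(moves=[[0,0,0,0.7,4,-0.6,0.3],[0,0,0,0.7,8,-0.6,0.3],[0,0,0,0.7,12,-0.6,0.3],[0,0,0,0.7,14.4,-0.6,0.3],[0,0,0,0.7,14.4,-0.6,0.3],[0,0,0,0.7,14.4,-0.6,0.3]])

```text
t: 33.12
tcp_pos: [0.4612, -0.1297, 0.1237]
tool_rot: [-0.366, 0.34, -0.589, 0.635]
force: [-0.4, -0.0, -0.3]
finger_gap: 0.503
```

```bash
python3 - <<'E'
from fr import *
where(4); go(4,-8,0,21.5)
s=snap('wrist','w23'); 
E
```

```text
bay 4 slope,y,h mm -8.1 1.7 60.9 tilt err deg 0.06 yaw err 0.07 q [-0.73  0.56  2.25  1.7   0.37 -0.87] F [-0.4 -0.  -0.3] gap 0.503 t 33.125
turn [-0.001  0.001 -0.   ] deg 0.1 shift cm [0.17 3.94 0.01] z/x axis tool world [0.86 0.07 0.5 ]
```

View pics/w23.png

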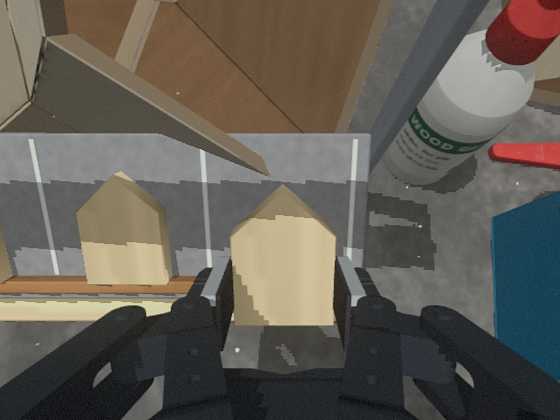

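Call:
step_arm(moves=[[0,0,0,0.2,1.2,0,0.3],[0,0,0,0.2,2.4,0,0.3],[0,0,0,0.2,3.4,0,0.3],[0,0,0,0.2,3.9,0,0.3],[0,0,0,0.2,3.9,0,0.3]])

```text
t: 33.8
tcp_pos: [0.4809, -0.1308, 0.0909]
tool_rot: [-0.366, 0.339, -0.59, 0.635]
force: [-0.2, -0.1, -1.3]
finger_gap: 0.499
```

```bash
python3 - <<'E'
from fr import *
where(4)
s=snap('wrist','w24'); 
E
```

```text
bay 4 slope,y,h mm -7.6 -0.9 22.7 tilt err deg 0.15 yaw err 0.07 q [-0.7   0.66  2.22  1.91  0.38 -1.06] F [-0.2 -0.1 -1.3] gap 0.499 t 33.8
```

View pics/w24.png

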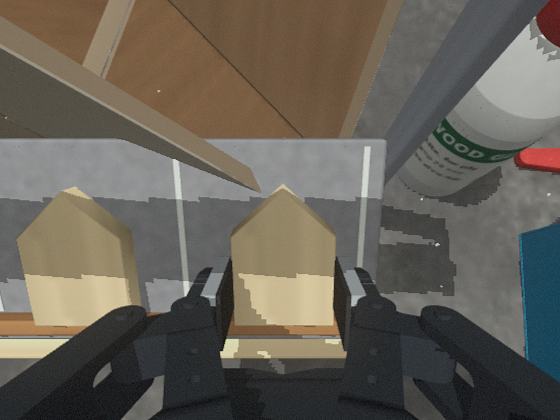

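Call:
step_arm(moves=[[0,0,0,0,0.15,0,0.3],[0,0,0,0,0.15,0,0.3],[0,0,0,0,0.15,0,0.0],[0,0,0,0,0.15,0,-0.3],[0,0,0,0,0.1,0,-0.4],[0,0,0,0,-2,0,-0.4],[0,0,0,0,-6,0,-0.5],[0,0,0,0,-11,0,-0.5],[0,0,0,0,-16,0,-0.5],[0,0,0,-3,-18,0,-0.5],[0,0,0,-8,-18,0,-0.5],[0,0,0,-8,-18,0,-0.5]])

```text
t: 35.35
tcp_pos: [0.3824, -0.0531, 0.2463]
tool_rot: [-0.367, 0.339, -0.587, 0.637]
force: [-0.2, -0.3, 0.7]
finger_gap: 0.751
```

Call:
step_arm(moves=[[0,0,0,0,0,0,-0.5],[0,0,0,0,0,0,-0.5]])

```text
t: 35.6
tcp_pos: [0.3827, -0.0538, 0.2462]
tool_rot: [-0.367, 0.339, -0.588, 0.636]
force: [-0.3, -0.8, -0.9]
finger_gap: 0.75
```

```bash
python3 - <<'E'
from fr import *
where(3)
s=snap('wrist','w25'); 
E
```

```text
bay 3 slope,y,h mm -9.8 -6.8 203.3 tilt err deg 0.19 yaw err 0.24 q [-0.72  0.1   2.33  0.88  0.48  0.02] F [-0.3 -0.8 -0.9] gap 0.75 t 35.6
```

View pics/w25.png

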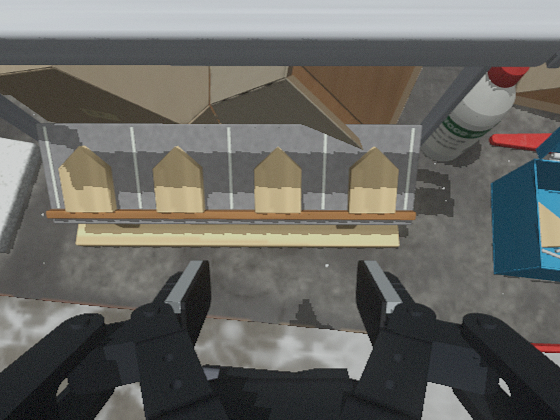

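Four houses now sit in the bays. I measure them against the bay points.

```bash
python3 - <<'E'
from fr import *
s=load('w25'); hsv=cv2.cvtColor(s['frame'],cv2.COLOR_RGB2HSV)
m=cv2.inRange(hsv,(8,45,60),(40,255,255))
for i,(u0,u1) in zip((1,2,3,4),((57,122),(146,212),(246,312),(340,405))):
    mm=np.zeros_like(m); mm[144:209,u0:u1]=m[144:209,u0:u1]
    c=max(cv2.findContours(mm,cv2.RETR_EXTERNAL,cv2.CHAIN_APPROX_NONE)[0],key=cv2.contourArea)[:,0].astype(float)
    Q=board(plane(s,c[:,0],c[:,1],n,(B0+.012*n)@n))*1e3; Q[:,1]-=[135,45,-45,-135][i-1]
    pk=Q[Q[:,0]>Q[:,0].max()-1.5].mean(0)
    side=Q[(Q[:,0]>-20)&(Q[:,0]<6)]; L=side[side[:,1]>0];Rr=side[side[:,1]<0]
    a=[np.degrees(np.polyfit(k[:,0],k[:,1],1)[0]).round(1) for k in (L,Rr)]
    print(i,'peak slope,y',pk.round(1)[:2],'sides y',L[:,1].mean().round(1),Rr[:,1].mean().round(1),'mid',((L[:,1].mean()+Rr[:,1].mean())/2).round(1),'angle',a)
E
```

```text
1 peak slope,y [32.5 -3.2] sides y 21.5 -26.8 mid -2.7 angle [np.float64(-0.1), np.float64(0.8)]
2 peak slope,y [32.6  0.7] sides y 24.5 -21.1 mid 1.7 angle [np.float64(0.8), np.float64(0.8)]
3 peak slope,y [32.  -1.3] sides y 21.0 -22.5 mid -0.8 angle [np.float64(1.0), np.float64(-0.6)]
4 peak slope,y [32.6  2.2] sides y 22.7 -22.0 mid 0.3 angle [np.float64(0.5), np.float64(0.1)]
```

All four are flat with peak at +32 mm, and centred within 3 mm. Handing in.

```bash
python3 - <<'E'
from h import *
print(sense()['qd'].round(4)); print(sign_off())
E
```

```text
[-0.0034  0.004  -0.0034 -0.0002 -0.001   0.0002]
the job is handed in; nothing more can be done
None
```

I put both misshapen facets (chipped from bay 3, short from bay 4) in the blue tin, filled bays 3 and 4 with the two spares, and handed the job in at about 36 s.

**Last checks on the board:** In the final wrist picture both spares have their peaks at about +32 mm up the slope, which means they lie flat with their bases at the ledge. They are within about 2 mm of their bay middles and about 1° of square. The two sound facets read within about 2 mm of their first measurement.

**Last checks elsewhere:** After the release, both rejects lay flat on the tin's floor with the lid open; a later picture still showed them there. I saw no bystander out of place in the pictures, but I did not measure their positions. The arm was clear of everything and at rest.

**What went wrong and was mended:** My first approach to the board ran joint 6 to its limit, so I backed off and made a half turn of the tool. The first grip on the second spare closed on its top face and missed, so I opened, went 10 mm lower and regripped. The first spare was gripped only near its top edge, but it held, and it was released against the board with about 13 N of contact.

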